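Swap a cracked bowl in a milking claw

TASK

Lift the cracked bowl off the rusty claw weight and stand it upright in the red scrap tray, then put the sound bowl on the weight and the cover on that bowl, each with its notch over the key below so that it sits fully home and level. Set the parts down without dropping them, leave the weight where it is, and do not disturb the liner, the nipples or the bottle.

Things in the scene. Friction and masses are not known exactly. Their poses are not given: they have to be found in the camera images.
- weight: Rusty steel claw weight: loose disc 104 mm across, 22 mm thick, any yaw, 0.9 kg, with a raised centre of radius 41 (38 at its top) up to z 34. Origin at the centre of its underside, z up. The cracked bowl starts on it. A bowl that is home has its underside at z 22 on the disc, its skirt round the raised centre (2.5 mm play all round), its notch over the key (2 mm play each side).
- weight_key (a point): Foot of the weight's orange key: 45.5 mm from the axis along the weight's +x, at z 22. The key is 9 mm wide, lies 39 to 48 mm out and rises 18 mm (to z 40); its top 5 mm is only 5 mm wide.
- cracked_bowl: The cracked claw bowl: yellowed tan, dark crack lines, a chip out of its wall. Same shape and sizes as the sound bowl (notch and orange key on its +x side, square post at the centre up to z 96), origin at the centre of its underside, z up. 0.2 to 0.33 kg, loose. Starts home on the weight, notch over its key, so with its origin 22 mm above the bench.
- sound_bowl: Sound claw bowl, light blue: 18-sided tub 96 mm across, origin at the centre of its underside, z up. Wall 4.5 mm thick, shoulder (rim) at z 62, floor plate z 22 to 27, below it an open skirt. Inside the rim a lip (41 mm out, 4 thick) rises to z 71. Steel post 20 x 20 mm, square to x and y, at the centre up to z 96: the grip, from above. 0.2 to 0.33 kg, loose, starts on the bench, any yaw.
- sound_bowl_notch (a point): Middle of the notch in the sound bowl's skirt, at its underside: 45.5 mm from the axis along its +x, z 0. The notch is 13.5 mm wide, 22 mm high and open downwards.
- sound_bowl_key (a point): Foot of the sound bowl's orange key, right above its notch: 45.5 mm from the axis along its +x, on the shoulder at z 62. Same size as the weight's key (9 mm wide, 39 to 48 mm out, 18 mm tall, to z 80).
- cover: Grey claw cover: 18-sided cap 96 mm across, open below, skirt 4.5 mm thick, top z 46. Origin at the centre of its underside, z up. Steel post 20 x 20 mm, square to x and y, from z 46 to 80 at the centre: the grip, from above. Four 14 mm spouts on the diagonals, to 58 mm out, up to z 63. 0.18 to 0.29 kg, loose, starts on the bench, any yaw. Home, its origin is 62 mm above the bowl's.
- cover_notch (a point): Middle of the notch in the cover's skirt, at its underside: 45.5 mm from the axis along its +x, z 0; 13.5 mm wide, 22 mm high, open downwards. An orange mark on the cover's top shows that side. It fits over the bowl's key with 2 mm play each side; the skirt fits round the bowl's lip with 2.5 mm play.
- tray: Red scrap tray, open box 145 x 145 mm, 25 mm high, walls and floor 5 mm (inside 135 x 135). Fixed to the bench; origin at the centre of its underside.
- tray_in (a point): Centre of the scrap tray's inner floor, 5 mm above the bench.
- liner: Bystander: tan rubber liner standing on its head, 60 mm across at the foot, 140 mm tall. Origin at its underside. Loose.
- nipple_a: Bystander: brass nipple standing upright, 30 mm across at the foot, 48 mm tall. Origin at its underside. Loose.
- nipple_b: Bystander: another brass nipple, the same.
- dip_bottle: Bystander: blue bottle, 60 mm across, 160 mm tall, standing. Origin at its underside. Loose.
There are look-alikes about, which are no part of the job. Leave any pink or purple look-alike of the cover alone. Of the things shaped like the tray, the red one is meant.

How it is judged:
By the outcome, as a careful person would: the job done as asked, in the order asked, and still so for the second after the job is handed in, with the robot touching nothing.
It also fails if it takes over 72 s, if anything falls off the work surface, if the arm or the gripper's body presses on something with over 40 N, if the wrist force passes 120 N, or if a joint passes its speed limit or range.

ROBOT

A 7-joint arm with a two-finger parallel gripper is mounted at the origin on the work surface. World frame = base frame: x ahead of the robot, y to its left, z up, the work surface at z = 0. Lengths are in m, angles in rad, forces in N, time in s.
With the tool pointing down it reaches from about 0.425 to 0.925 m from the base axis. Payload 6.8 kg.
Tool frame: the origin (TCP) lies midway between the tips of the shut fingers; the grasp point (between the pads) lies 19 mm behind it; z points along the fingers, y is the direction in which the jaws open and shut (so a half turn about z gives the same grasp; the last joint's range is limited). The gripper opens to 85 mm and grips with 20 to 120 N. Pads are 22 mm wide; open, the fingers measure 114 mm over their backs; the gripper's body (76 mm by 85 mm) begins 54 mm behind the grasp point. The pads swing forward as they close: fully open they stand 13 mm farther back than shut.
Start: joints at [-1.246, 0.477, 0.022, 1.555, -0.011, 1.109, -0.083], TCP at [0.283, 0.613, 0.231] pointing down, gripper open.
Joint ranges: [-2.96, 2.96], [-0.34, 2.1], [-1.41, 1.46], [0.24, 2.44], [-1.37, 4.51], [0.17, 1.92], [-2.96, 2.96]. Speed limits (rad/s): [2.39, 2.39, 3.14, 3.14, 3.14, 3.14, 3.14].

INTERFACE

Orientations are given as a unit quaternion [w, x, y, z].
In Python, from station import * gives the robot as it stands. The module is installed in compiled form; this text tells all that it offers.
- The arm moves only by the tool jog_arm, never from a script. Its arguments are lists of equal length, an entry for each row: "dp": the shift along the tool's x, y, z in units of 25 mm (1.0 is 25 mm), a list of three; "angular": the turn, a rotation vector about the tool's x, y, z in units of 5 degrees (1.0 is 5 degrees), a list of three; "claw": the finger opening in mm, from 0 to 85.4. A call has exactly 5 rows; each row is the pose to reach, as a shift and turn from the pose commanded when the call began, along the tool's axes at that moment; what a row does not reach only later rows make up. A row lasts 1/10 s, in which the tool goes at most 50 mm and 8.59 degrees, less where a joint would pass 70% of its speed; a pose out of reach is approached as far as the arm can. A call with a gripper value outside its range is refused whole. The fingers move at their own pace and stop on an object; "grip_force" is the grip in N (left out, the last holds). Time passes only in rows, so rows that repeat a pose let the fingers close, or fill a call up. It gives the time, the measured TCP pose, the force and the opening at its end, in the units of the state.
- get_obs(): the state, without advancing time (a new reading comes with each control period).
- read_camera(name): name is "side" or "top" or "wrist"; returns a dict with "pixels" (420x560x3 uint8, blue, green, red), "camera_matrix" (3x3 intrinsics, pixels), "rvec" (rotation vector, rad) and "tvec" (3), from world to camera coordinates, as OpenCV has them. Camera axes: x right, y down, z forward; pixel columns grow to the right and rows downward; lengths in m; the calibration is good to about 2 mm. A picture is of the moment at which its call begins. There is no depth.
- hand_in(): hands the job in, once; it reports no verdict.
The state is a dict: "t": time; "q": joint angles; "joint_vel": joint speeds; "joint_torque": joint torques, N m; "eef_pos": TCP position; "tool_rot": TCP orientation; "contact_force": force on the tool from outside, world axes, zero at the start; "torque": the same for the moment, N m; "gripper_width": opening from 0.0 (shut) to 1.0 (fully open).
Only numpy, scipy, OpenCV 4.12 (cv2) and the standard library are available. Lean on these libraries where they do the work, as an engineer would, in place of code of your own. Each camera call takes 0.05 s, during which the arm holds its last target.

## Working session

There is one attempt and no reset: what is moved stays moved. The work goes in short steps, Python scripts to look and compute and a tool call to move; the robot and the scene stay as the last step left them, time stands still between calls to the robot, and variables do not carry over. Pictures are saved under pics/ and viewed, and the job is handed in when it is done.

Besides the shell and the picture viewer there is one more tool, called after ">>>" in YAML: its name, and indented under it one key for each argument. jog_arm: Moves the arm, as the interface text tells. Its arguments: {"type":"object","properties":{"dp":{"type":"array","items":{"type":"array","items":{"type":"number"}}},"angular":{"type":"array","items":{"type":"array","items":{"type":"number"}}},"claw":{"type":"array","items":{"type":"number"}},"grip_force":{"type":"number"}},"required":["dp","angular","claw"]}

```bash
mkdir -p pics; cat > h.py <<'E'
from station import *
import numpy as np, cv2
def cam(n):
    c=read_camera(n); R=cv2.Rodrigues(np.array(c["rvec"],float))[0]; return c["pixels"],np.array(c["camera_matrix"],float),R,np.array(c["tvec"],float).ravel()
def ray(c,u,v):
    _,K,R,t=c; d=R.T@np.linalg.inv(K)@np.array([u,v,1.]); return -R.T@t,d
def onz(c,u,v,z):
    o,d=ray(c,u,v); return o+d*(z-o[2])/d[2]
def proj(c,p):
    _,K,R,t=c; q=K@(R@np.array(p,float)+t); return q[:2]/q[2]
E
python3 - <<'E'
from h import *
for n in("side","top","wrist"):
    c=cam(n); cv2.imwrite(f"pics/{n}0.png",c[0]); print(n,-c[2].T@c[3],c[2][2],c[1][0,0])
print(get_obs())
E
```

```text
side [ 0.46871006 -0.79203986  0.67062112] [ 0.05777412  0.81755304 -0.5729478 ] 403.02740370336926
top [0.3423265  0.04998563 1.41766587] [ 0.12612932  0.0085255  -0.99197717] 478.6665904453852
wrist [0.21271208 0.64517257 0.37321578] [ 0.27252741 -0.12617684 -0.95383867] 299.5813778980481
{'t': 0.15, 'q': array([-1.24611636,  0.47764777,  0.02236838,  1.55620204, -0.01151775,
        1.10932183, -0.0831003 ]), 'joint_vel': array([ 1.06545608e-03, -8.48840315e-05, -1.88960301e-04, -5.01614268e-03,
       -4.41943903e-04, -7.12454214e-04, -4.58067268e-04]), 'joint_torque': array([ 3.04043650e-03, -5.96922791e+01,  1.61013834e+00, -2.81494081e+01,
        1.26137567e-02,  6.51532231e-03, -9.87589999e-06]), 'eef_pos': array([0.28291358, 0.61234593, 0.23053373]), 'tool_rot': array([-1.08070332e-04,  2.14709782e-01,  9.76677625e-01, -7.17235038e-04]), 'contact_force': array([ 0.44333588, -0.35098643,  0.71574047]), 'torque': array([ 0.01974965,  0.05085217, -0.03268626]), 'gripper_width': 1.0003735698051333}
```

View pics/side0.png

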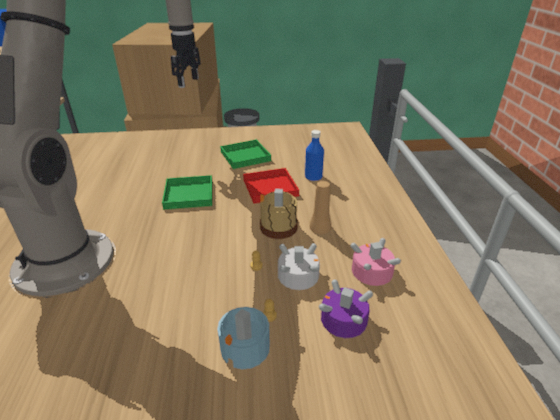

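View pics/top0.png

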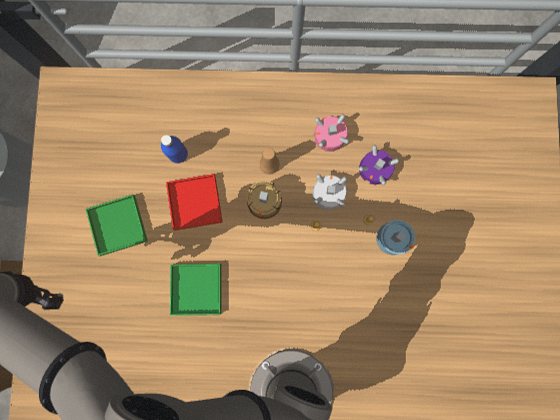

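View pics/wrist0.png

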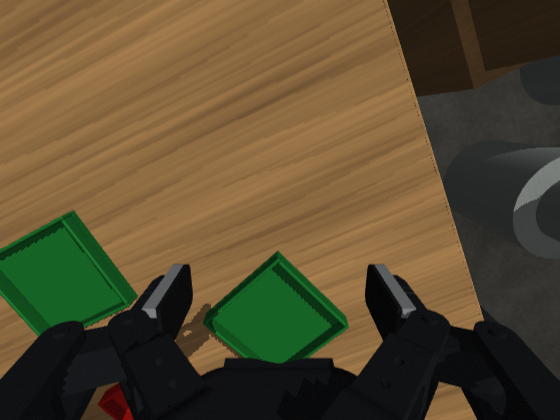

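```bash
python3 - <<'E'
from h import *
a=cv2.imread("pics/top0.png"); b=cv2.imread("pics/side0.png")
cv2.imwrite("pics/tc.png",cv2.resize(a[115:265,150:430],None,fx=2.85,fy=2.85,interpolation=cv2.INTER_CUBIC))
cv2.imwrite("pics/sc.png",cv2.resize(b[165:375,200:420],None,fx=2.8,fy=2.8,interpolation=cv2.INTER_CUBIC))
E
```

```text
(no output)
```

View pics/tc.png

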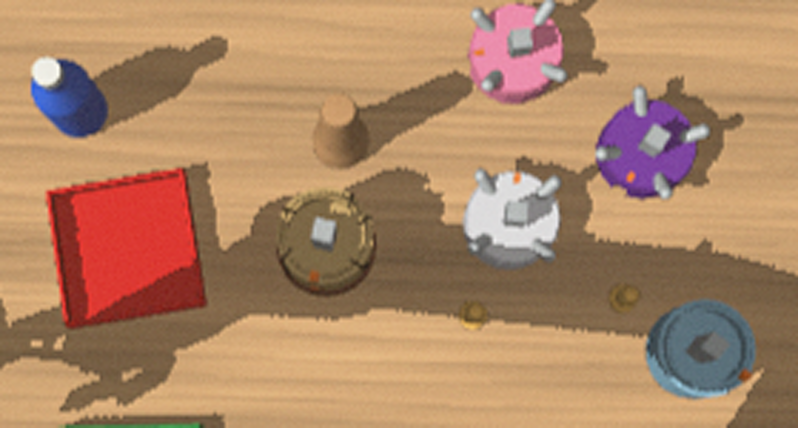

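View pics/sc.png

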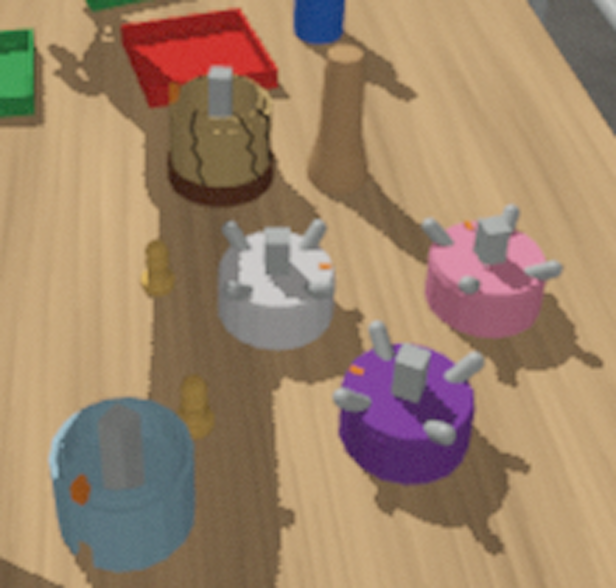

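```bash
python3 - <<'E'
from h import *
c=cam("top")
def P(u,v,z): return onz(c,u/2.85+150,v/2.85+115,z)
for n,a,b in(("cracked",(323,229,.118),(315,277,.102)),("cover",(517,208,.08),(517,178,.046)),("sound",(708,347,.096),(746,376,.08))):
    p=P(*a);k=P(*b);d=k-p;print(n,p.round(4),k.round(4),np.hypot(*d[:2]),np.degrees(np.arctan2(d[1],d[0])))
T=np.array([P(u,v,.025) for u,v in((50,192),(184,170),(206,304),(66,327))]);print(T.round(3),T.mean(0))
for n,u,v,z in(("nipA",474,308,.048),("nipB",627,290,.048),("liner",340,105,.14),("bottle",46,70,.16)): print(n,P(u,v,z).round(3))
s=get_obs();print(s['eef_pos'],s['tool_rot'])
from scipy.spatial.transform import Rotation as Ro
q=s['tool_rot'];print(Ro.from_quat(np.r_[q[1:],q[0]]).as_matrix().round(3))
E
```

```text
cracked [0.5449 0.0895 0.118 ] [0.5001 0.0965 0.102 ] 0.04539597658677719 171.1216662652108
cover [ 0.5764 -0.1015  0.08  ] [ 0.6134 -0.1051  0.046 ] 0.03719040006219824 -5.52892103589711
sound [ 0.4414 -0.2856  0.096 ] [ 0.4151 -0.3264  0.08  ] 0.048599664694552874 -122.75913492584817
[[0.592 0.377 0.025]
 [0.618 0.238 0.025]
 [0.479 0.21  0.025]
 [0.452 0.353 0.025]] [0.53509864 0.29457748 0.025     ]
nipA [ 0.479 -0.063  0.048]
nipB [ 0.501 -0.217  0.048]
liner [0.662 0.076 0.14 ]
bottle [0.685 0.355 0.16 ]
[0.28293941 0.6124575  0.23070604] [-8.98502409e-05  2.14701006e-01  9.76679660e-01 -5.59031454e-04]
[[-0.908  0.419 -0.   ]
 [ 0.419  0.908 -0.001]
 [-0.    -0.001 -1.   ]]
```

Candidates (top view): cracked bowl (264,200) is the tan one on the weight; light blue tub (396,237) is the sound bowl; covers: grey/white (330,188), pink (331,132), purple (377,166), so the grey one; trays: red (195,202), green (117,225) and (196,289), so the red one. The crops confirm these choices. Moving over the cracked bowl.

>>> jog_arm:
  dp:
    - [-1.2,-0.95,0]
    - [-2.4,-1.9,0]
    - [-3.7,-2.9,0]
    - [-4.9,-3.9,0]
    - [-6.1,-4.9,0]
  angular:
    - [0,0,0]
    - [0,0,0]
    - [0,0,0]
    - [0,0,0]
    - [0,0,0]
  claw: [85,75,65,55,45]
  grip_force: 50

```text
t: 0.7
eef_pos: [0.3707, 0.4359, 0.2312]
tool_rot: [0.0, 0.215, 0.977, -0.0]
contact_force: [0.8, 0.1, -0.7]
gripper_width: 0.527
```

>>> jog_arm:
  dp:
    - [-1.2,-0.95,0]
    - [-2.4,-1.9,0]
    - [-3.7,-2.9,0]
    - [-4.9,-3.9,0]
    - [-6.1,-4.9,0]
  angular:
    - [0,0,0]
    - [0,0,0]
    - [0,0,0]
    - [0,0,0]
    - [0,0,0]
  claw: [45,45,45,45,45]

```text
t: 1.2
eef_pos: [0.4577, 0.2608, 0.2313]
tool_rot: [0.0, 0.215, 0.977, 0.0]
contact_force: [-0.0, 0.1, -0.2]
gripper_width: 0.531
```

>>> jog_arm:
  dp:
    - [-1.5,-1.2,0]
    - [-3,-2.4,0]
    - [-4.5,-3.6,0]
    - [-6.1,-4.9,0]
    - [-6.1,-4.9,0]
  angular:
    - [0,0,-1.0]
    - [0,0,-2]
    - [0,0,-3]
    - [0,0,-3.2]
    - [0,0,-3.2]
  claw: [45,45,45,45,45]

```text
t: 1.7
eef_pos: [0.5466, 0.079, 0.2316]
tool_rot: [0.001, 0.082, 0.997, -0.002]
contact_force: [-0.7, -0.1, 0.0]
gripper_width: 0.527
```

```bash
python3 - <<'E'
from h import *
c=cam("wrist"); cv2.imwrite("pics/w1.png",c[0]); print(proj(c,get_obs()['eef_pos'])); c=cam("top");cv2.imwrite("pics/t1.png",cv2.resize(c[0][150:250,160:310],None,fx=5,fy=5,interpolation=2))
E
```

```text
[283.91402509 264.90353666]
```

View pics/w1.png

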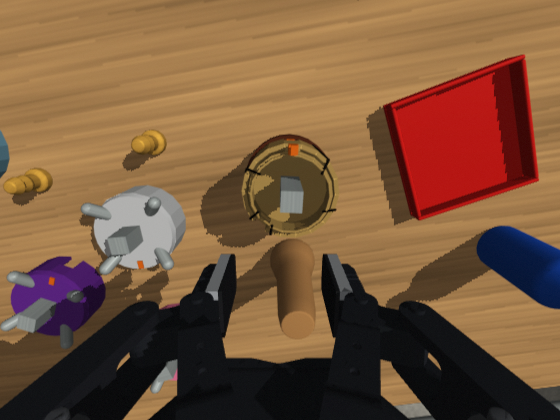

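```bash
cat >> h.py <<'E'
def crop(c,u,v,w,h,f,name,post=None):
    im=cv2.resize(c[0][v:v+h,u:u+w],None,fx=f,fy=f,interpolation=cv2.INTER_CUBIC); cv2.imwrite(name,im)
E
python3 - <<'E'
from h import *
c=cam("wrist"); crop(c,230,120,120,125,5,"pics/w1c.png")
E
```

```text
(no output)
```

View pics/w1c.png

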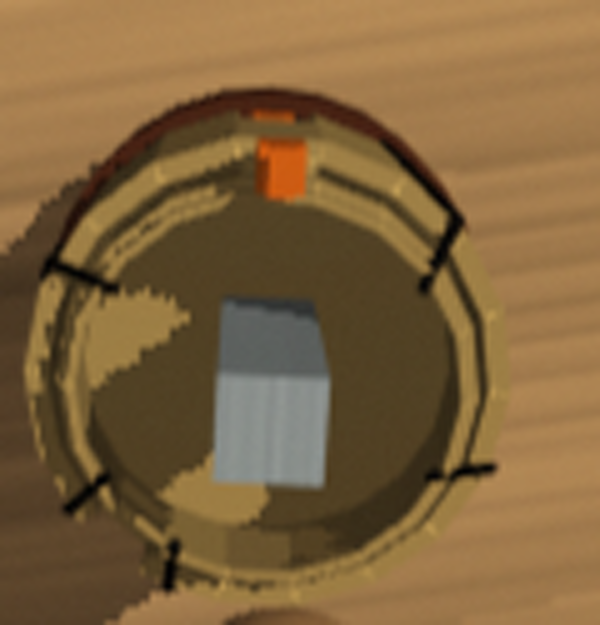

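```bash
cat >> h.py <<'E'
from scipy.spatial.transform import Rotation as Ro
def tool():
    s=get_obs(); q=s['tool_rot']; return np.array(s['eef_pos']),Ro.from_quat(np.r_[q[1:],q[0]]).as_matrix()
def quad(c,pts,u0,v0,f,z):
    P=np.array([onz(c,u0+(u+.5)/f-.5,v0+(v+.5)/f-.5,z) for u,v in pts]); m=P.mean(0)
    # pts order: around; edge yaws mod 90
    e=np.roll(P,-1,0)-P; a=np.degrees(np.arctan2(e[:,1],e[:,0])); L=np.hypot(e[:,0],e[:,1])
    w=np.exp(4j*np.radians(a)).sum(); yaw=np.degrees(np.angle(w))/4
    print("centre",m.round(4),"sides",(L*1000).round(1),"yaw mod90",round(yaw%90,2), (a%90).round(1)); return m,yaw
def todp(target):
    p,R=tool(); d=R.T@(np.array(target)-p); print("TCP",p.round(4),"tool yaw",round(np.degrees(np.arctan2(R[1,0],R[0,0])),2),"dp units",(d/.025).round(2)); return d/.025
E
python3 - <<'E'
from h import *
c=cam("wrist")
m,y=quad(c,[(217,373),(330,378),(325,487),(213,483)],230,120,5,.118)
k=onz(c,230+(282.5)/5-.5,120+(143)/5-.5,.102); print(k, np.degrees(np.arctan2(*(k-m)[1::-1])), np.hypot(*(k-m)[:2]))
k=onz(c,230+(282.5)/5-.5,120+(190)/5-.5,.090); print(k, np.degrees(np.arctan2(*(k-m)[1::-1])), np.hypot(*(k-m)[:2]))
todp([m[0],m[1],.09])
E
```

```text
centre [0.5441 0.0933 0.118 ] sides [19.9 20.3 20.2 20.5] yaw mod90 78.98 [78.5 79.6 79.  78.8]
[0.49594816 0.10277227 0.102     ] 168.8755023100049 0.04903647740168706
[0.50581707 0.10162993 0.09      ] 167.72887132514063 0.03914043180173604
TCP [0.5437 0.0887 0.2311] tool yaw 171.29 dp units [0.01 0.18 5.64]
```

>>> jog_arm:
  dp:
    - [0,0.18,1.2]
    - [0,0.18,2.6]
    - [0,0.18,4.0]
    - [0,0.18,5.2]
    - [0,0.18,5.88]
  angular:
    - [0,0,0.46]
    - [0,0,0.46]
    - [0,0,0.46]
    - [0,0,0.46]
    - [0,0,0.46]
  claw: [45,45,45,45,45]

```text
t: 2.4
eef_pos: [0.543, 0.0942, 0.0823]
tool_rot: [-0.002, 0.095, 0.995, 0.0]
contact_force: [-17.5, -0.6, 86.0]
gripper_width: 0.528
```

>>> jog_arm:
  dp:
    - [0,0,0]
    - [0,0,0]
    - [0,0,0]
    - [0,0,0]
    - [0,0,0]
  angular:
    - [0,0,0]
    - [0,0,0]
    - [0,0,0]
    - [0,0,0]
    - [0,0,0]
  claw: [40,30,22,15,12]

```text
t: 2.9
eef_pos: [0.5446, 0.0928, 0.0843]
tool_rot: [-0.0, 0.096, 0.995, 0.0]
contact_force: [-0.5, 2.2, 1.0]
gripper_width: 0.225
```

>>> jog_arm:
  dp:
    - [0,0,-0.1]
    - [0,0,-0.3]
    - [0,0,-0.6]
    - [0,0,-0.9]
    - [0,0,-1.2]
  angular:
    - [0,0,0]
    - [0,0,0]
    - [0,0,0]
    - [0,0,0]
    - [0,0,0]
  claw: [12,12,12,12,12]

```text
t: 3.4
eef_pos: [0.5451, 0.0916, 0.1152]
tool_rot: [0.0, 0.097, 0.995, 0.0]
contact_force: [-0.3, 0.4, -2.4]
gripper_width: 0.224
```

>>> jog_arm:
  dp:
    - [0,0,-0.3]
    - [0,0,-0.6]
    - [0,0,-0.9]
    - [0,0,-1.1]
    - [0,0,-1.2]
  angular:
    - [0,0,0]
    - [0,0,0]
    - [0,0,0]
    - [0,0,0]
    - [0,0,0]
  claw: [12,12,12,12,12]

```text
t: 3.9
eef_pos: [0.5452, 0.0918, 0.145]
tool_rot: [0.0, 0.097, 0.995, 0.0]
contact_force: [0.4, 0.0, -3.8]
gripper_width: 0.225
```

```bash
python3 - <<'E'
from h import *
c=cam("wrist"); cv2.imwrite("pics/w2.png",c[0]); c=cam("side"); crop(c,200,120,200,150,4,"pics/s2.png"); print(get_obs()); todp([.535,.2946,.144])
E
```

```text
{'t': 4.0, 'q': array([-0.44885382,  0.38262945,  0.21136544,  1.94424696, -0.10695911,
        0.82481969,  1.19744198]), 'joint_vel': array([-0.0001001 ,  0.00759882, -0.00104484,  0.00796355, -0.00175784,
       -0.0063326 ,  0.00040275]), 'joint_torque': array([-1.25745984e-02, -4.91850471e+01,  3.46688278e+00, -2.39885134e+01,
        2.21534364e-02,  7.56741967e-02, -1.10079430e-02]), 'eef_pos': array([0.54509653, 0.091778  , 0.14460706]), 'tool_rot': array([2.14755566e-04, 9.66935303e-02, 9.95314172e-01, 1.17947375e-04]), 'contact_force': array([ 0.93536216,  0.31779908, -2.05448819]), 'torque': array([-0.00607161, -0.04804827,  0.01137005]), 'gripper_width': 0.2265579208718783}
TCP [0.5451 0.0918 0.1446] tool yaw 168.9 dp units [1.96 7.88 0.03]
```

View pics/w2.png

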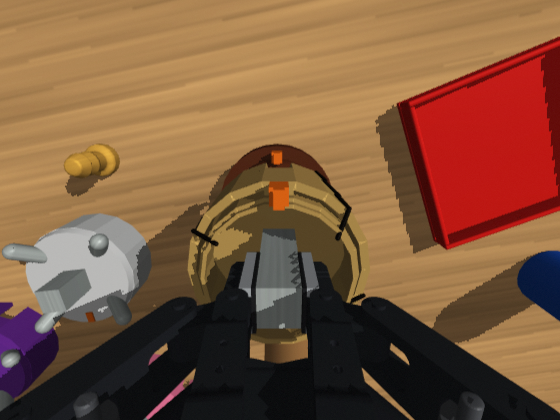

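View pics/s2.png

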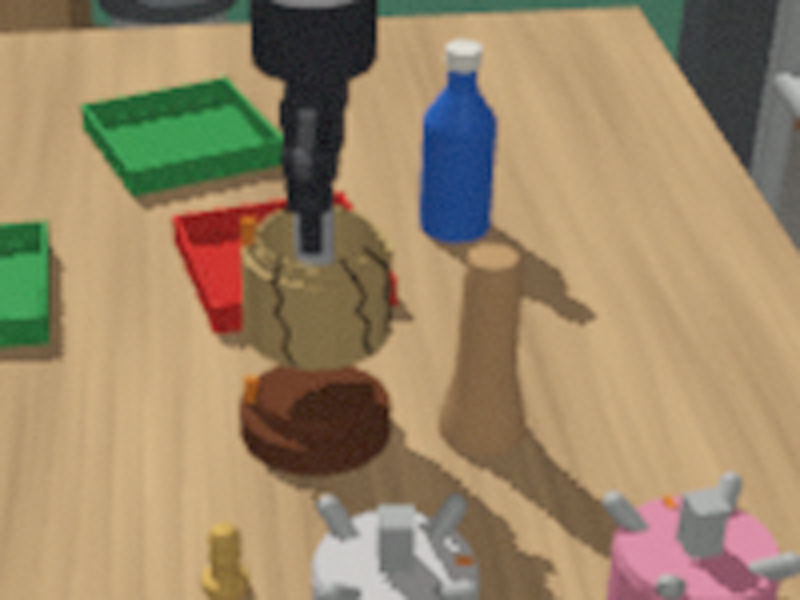

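>>> jog_arm:
  dp:
    - [0.15,0.5,0]
    - [0.4,1.6,0]
    - [0.75,2.9,0]
    - [1.0,4.1,0]
    - [1.3,5.1,0]
  angular:
    - [0,0,0]
    - [0,0,0]
    - [0,0,0]
    - [0,0,0]
    - [0,0,0]
  claw: [12,12,12,12,12]

```text
t: 4.5
eef_pos: [0.5368, 0.2263, 0.1438]
tool_rot: [-0.0, 0.096, 0.995, 0.0]
contact_force: [0.5, 0.8, -2.2]
gripper_width: 0.23
```

>>> jog_arm:
  dp:
    - [0.25,1.0,0]
    - [0.45,1.9,0]
    - [0.6,2.5,0]
    - [0.66,2.78,0]
    - [0.66,2.78,0]
  angular:
    - [0,0,0]
    - [0,0,0]
    - [0,0,0]
    - [0,0,0]
    - [0,0,0]
  claw: [12,12,12,12,12]

```text
t: 5.0
eef_pos: [0.5344, 0.2954, 0.144]
tool_rot: [-0.0, 0.096, 0.995, -0.0]
contact_force: [1.2, -0.8, -3.4]
gripper_width: 0.225
```

```bash
python3 - <<'E'
from h import *
c=cam("wrist"); cv2.imwrite("pics/w3.png",c[0]); c=cam("top"); crop(c,150,150,150,110,5,"pics/t3.png"); todp([.535,.2946,.069])
E
```

```text
TCP [0.535  0.2931 0.1441] tool yaw 168.83 dp units [0.01 0.06 3.  ]
```

View pics/w3.png

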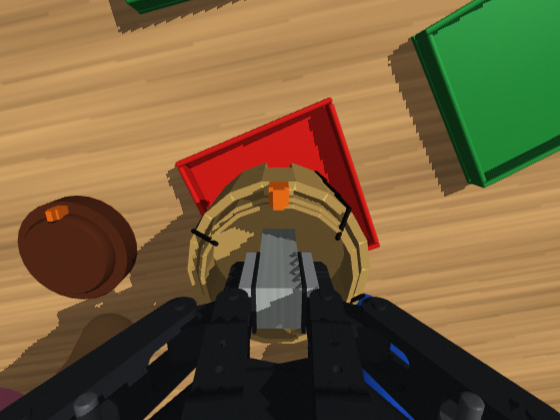

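View pics/t3.png

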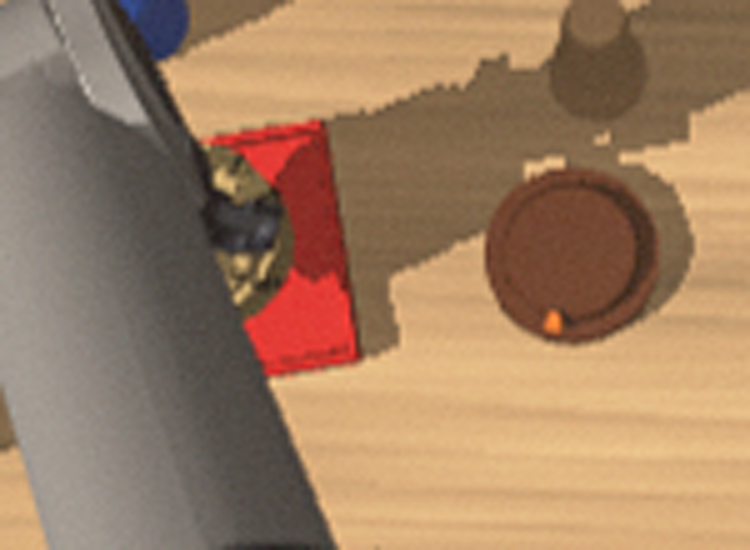

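```bash
python3 - <<'E'
from h import *
c=cam("wrist")
A,B,D=[onz(c,u,v,.025) for u,v in((177,163),(333,98),(379,247))]
print(A,B,D,(A+D)/2,np.hypot(*(A-B)[:2]),np.hypot(*(D-B)[:2]))
E
```

```text
[0.48068583 0.21412758 0.025     ] [0.45428568 0.35525006 0.025     ] [0.59498033 0.37962522 0.025     ] [0.53783308 0.2968764  0.025     ] 0.14357061389200473 0.14279052916175083
```

>>> jog_arm:
  dp:
    - [0,0.08,0.4]
    - [0,0.08,1.2]
    - [0,0.08,2.0]
    - [0,0.08,2.6]
    - [0,0.08,2.85]
  angular:
    - [0,0,0]
    - [0,0,0]
    - [0,0,0]
    - [0,0,0]
    - [0,0,0]
  claw: [12,12,12,12,12]

```text
t: 5.65
eef_pos: [0.5343, 0.2953, 0.071]
tool_rot: [-0.001, 0.097, 0.995, -0.001]
contact_force: [-0.9, -1.0, -1.8]
gripper_width: 0.229
```

>>> jog_arm:
  dp:
    - [0,0,0.05]
    - [0,0,0.1]
    - [0,0,0.15]
    - [0,0,0.19]
    - [0,0,0.23]
  angular:
    - [0,0,0]
    - [0,0,0]
    - [0,0,0]
    - [0,0,0]
    - [0,0,0]
  claw: [12,12,12,12,12]

```text
t: 6.15
eef_pos: [0.5355, 0.2967, 0.0677]
tool_rot: [0.0, 0.097, 0.995, 0.0]
contact_force: [0.7, 0.1, -2.7]
gripper_width: 0.226
```

>>> jog_arm:
  dp:
    - [0,0,0.02]
    - [0,0,0.04]
    - [0,0,0.06]
    - [0,0,0.07]
    - [0,0,0.07]
  angular:
    - [0,0,0]
    - [0,0,0]
    - [0,0,0]
    - [0,0,0]
    - [0,0,0]
  claw: [12,12,12,12,12]

```text
t: 6.65
eef_pos: [0.5355, 0.2965, 0.0673]
tool_rot: [0.0, 0.097, 0.995, 0.0]
contact_force: [-3.7, -3.5, 11.9]
gripper_width: 0.224
```

>>> jog_arm:
  dp:
    - [0,0,-0.04]
    - [0,0,-0.04]
    - [0,0,-0.04]
    - [0,0,-0.04]
    - [0,0,-0.04]
  angular:
    - [0,0,0]
    - [0,0,0]
    - [0,0,0]
    - [0,0,0]
    - [0,0,0]
  claw: [20,26,32,38,44]

```text
t: 7.15
eef_pos: [0.5352, 0.2965, 0.0664]
tool_rot: [-0.0, 0.097, 0.995, -0.0]
contact_force: [0.7, -0.3, -0.1]
gripper_width: 0.518
```

>>> jog_arm:
  dp:
    - [0,0,-0.4]
    - [0,0,-1.2]
    - [0,0,-2.4]
    - [0,0,-3.8]
    - [0,0,-5.0]
  angular:
    - [0,0,0]
    - [0,0,0]
    - [0,0,0]
    - [0,0,0]
    - [0,0,0]
  claw: [44,44,44,44,44]

```text
t: 7.65
eef_pos: [0.5355, 0.2965, 0.194]
tool_rot: [0.001, 0.097, 0.995, 0.0]
contact_force: [-0.1, -0.8, 0.9]
gripper_width: 0.515
```

```bash
python3 - <<'E'
from h import *
c=cam("wrist"); cv2.imwrite("pics/w4.png",c[0]); 
d=todp([.4414,-.2856,.231]); print(get_obs()['q'])
E
```

```text
TCP [0.538  0.2979 0.1993] tool yaw 168.87 dp units [ -0.72 -23.64  -1.42]
[-0.74431886  0.4070359   0.18028666  1.7553985  -0.08620045  0.97760158
  0.84568413]
```

View pics/w4.png

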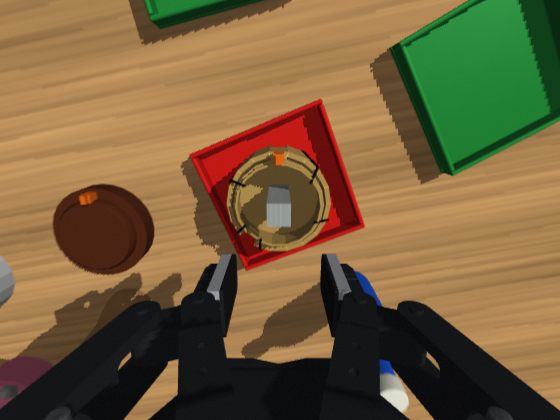

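>>> jog_arm:
  dp:
    - [0,-1.0,-0.2]
    - [0,-2.6,-0.5]
    - [0,-4.4,-0.8]
    - [0,-6.2,-1.1]
    - [0,-7.5,-1.2]
  angular:
    - [0,0,0]
    - [0,0,0]
    - [0,0,0]
    - [0,0,0]
    - [0,0,0]
  claw: [44,44,44,44,44]

```text
t: 8.2
eef_pos: [0.4988, 0.1093, 0.2229]
tool_rot: [0.001, 0.098, 0.995, 0.0]
contact_force: [0.4, 0.7, 0.4]
gripper_width: 0.514
```

>>> jog_arm:
  dp:
    - [0,-0.5,0]
    - [0,-0.7,0]
    - [0,-0.7,0]
    - [0,-0.7,0]
    - [0,-0.7,0]
  angular:
    - [0,0,0]
    - [0,0,0]
    - [0,0,0]
    - [0,0,0]
    - [0,0,0]
  claw: [44,44,44,44,44]

```text
t: 8.7
eef_pos: [0.4959, 0.0969, 0.2213]
tool_rot: [-0.0, 0.095, 0.995, 0.0]
contact_force: [0.6, 0.3, 0.6]
gripper_width: 0.517
```

```bash
python3 - <<'E'
from h import *
c=cam("wrist"); crop(c,200,90,160,130,5,"pics/w5.png"); cv2.imwrite("pics/w5raw.png",c[0]); 
d=todp([.545,.092,.231])
im=c[0].astype(int); hsv=cv2.cvtColor(c[0],cv2.COLOR_BGR2HSV)
np.savez("pics/w5.npz",K=c[1],R=c[2],t=c[3])
print(hsv[130:240:15,280])
E
```

```text
TCP [0.4958 0.0966 0.2213] tool yaw 169.03 dp units [-1.97  0.19 -0.39]
[[ 16 132 184]
 [ 16 134 164]
 [ 17 133 176]
 [ 17 133 176]
 [ 12 233 186]
 [  8 194  71]
 [  8 194  71]
 [  9 192  69]]
```

View pics/w5.png

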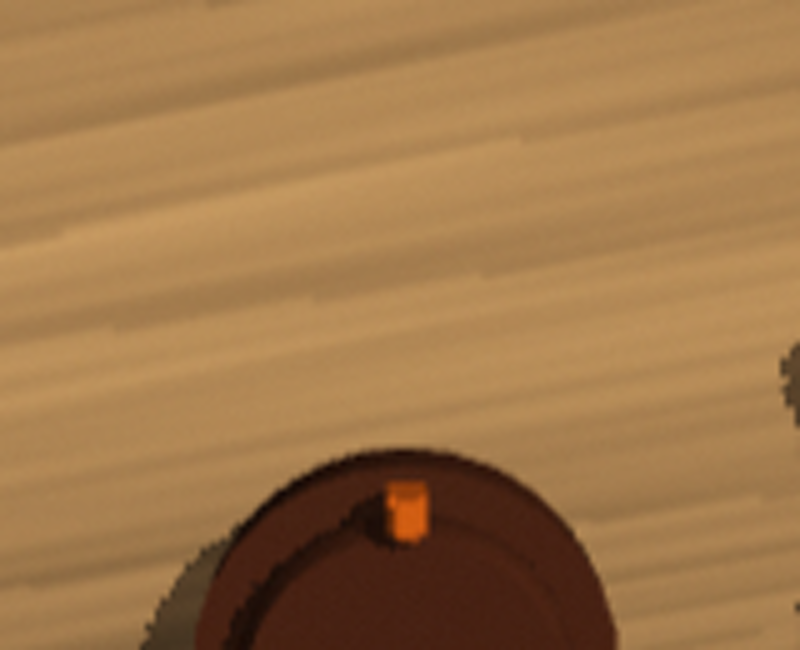

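>>> jog_arm:
  dp:
    - [-0.3,0,0]
    - [-0.8,0,0]
    - [-1.2,0,0]
    - [-1.2,0,0]
    - [-1.2,0,0]
  angular:
    - [0,0,0]
    - [0,0,0]
    - [0,0,0]
    - [0,0,0]
    - [0,0,0]
  claw: [44,44,44,44,44]

```text
t: 9.25
eef_pos: [0.5254, 0.0892, 0.2213]
tool_rot: [-0.0, 0.097, 0.995, -0.0]
contact_force: [0.1, 0.4, -0.6]
gripper_width: 0.517
```

```bash
python3 - <<'E'
from h import *
c=cam("wrist"); crop(c,210,130,150,120,5,"pics/w6.png"); cv2.imwrite("pics/w6raw.png",c[0]); 
d=todp([.545,.092,.231])
im=c[0]; hsv=cv2.cvtColor(im,cv2.COLOR_BGR2HSV)
h,s,v=cv2.split(hsv)
org=((h<16)&(s>200)&(v>120)).astype(np.uint8)
br=((h<13)&(s>140)&(v<140)).astype(np.uint8)|org
for n,mk in(("org",org),("br",br)):
    cs,_=cv2.findContours(mk,0,1); cs=sorted(cs,key=cv2.contourArea)[-3:]
    for q in cs: print(n,cv2.contourArea(q),cv2.boundingRect(q),cv2.fitEllipse(q) if len(q)>5 else 0)
E
```

```text
TCP [0.525  0.0894 0.2213] tool yaw 168.89 dp units [-0.76  0.26 -0.39]
org 104.0 (505, 173, 31, 33) ((539.6953735351562, 194.65138244628906), (23.197616577148438, 27.26494789123535), 30.331850051879883)
org 425.0 (412, 204, 70, 33) ((445.5812072753906, 217.56039428710938), (18.335792541503906, 71.48793029785156), 70.46460723876953)
org 2792.0 (384, 70, 142, 91) ((460.4704284667969, 116.594970703125), (58.956241607666016, 150.29251098632812), 70.00926208496094)
br 233.0 (505, 173, 31, 33) ((523.202880859375, 190.22637939453125), (17.217891693115234, 36.585838317871094), 51.82454299926758)
br 5773.0 (239, 155, 88, 86) ((282.357177734375, 197.9484100341797), (85.10541534423828, 86.4194107055664), 81.1791763305664)
br 7862.5 (376, 70, 150, 167) ((454.3856201171875, 151.58352661132812), (124.4714126586914, 163.66798400878906), 44.50815963745117)
```

View pics/w6.png

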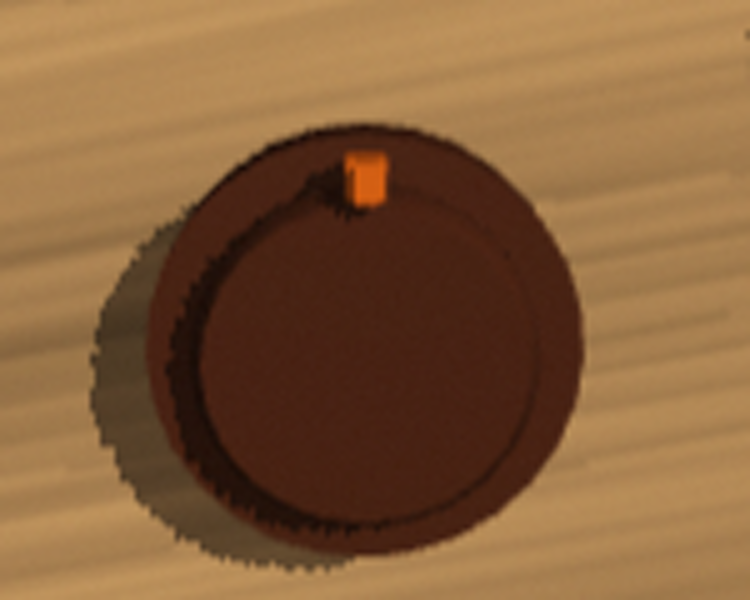

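```bash
python3 - <<'E'
from h import *
from scipy.optimize import least_squares
c=cam("wrist"); im=c[0]; h,s,v=cv2.split(cv2.cvtColor(im,cv2.COLOR_BGR2HSV))
org=((h<16)&(s>200)&(v>120)).astype(np.uint8)
br=((h<13)&(s>140)&(v<140)).astype(np.uint8)|org
cs,_=cv2.findContours(br,0,1); q=[q for q in cs if 5000<cv2.contourArea(q)<6500][0][:,0,:]
def fit(z,r,sel):
    P=np.array([onz(c,u,w,z)[:2] for u,w in q[sel]])
    f=least_squares(lambda x:np.hypot(P[:,0]-x[0],P[:,1]-x[1])-x[2],[.545,.092,r],loss='soft_l1',f_scale=.0007)
    g=least_squares(lambda x:np.hypot(P[:,0]-x[0],P[:,1]-x[1])-r-.0004,[.545,.092],loss='soft_l1',f_scale=.0007)
    print(z,f.x.round(4),g.x.round(4),sel.sum()); return g.x
lo=q[:,1]>185
m=fit(.022,.052,lo)
fit(0,.052,q[:,1]<170)
oo=org.copy(); oo[:150]=0;oo[180:]=0;oo[:,:260]=0;oo[:,310:]=0
ys,xs=np.nonzero(oo); print(xs.min(),xs.max(),ys.min(),ys.max())
for z,vv in((.04,170),(.04,166),(.035,163),(.03,161)):
    r=xs[ys==vv]; k=onz(c,(r.min()+r.max())/2,vv,z); d=k[:2]-m; print(z,vv,r.min(),r.max(),k.round(4),np.hypot(*d).round(4),np.degrees(np.arctan2(d[1],d[0])).round(2))
cv2.imwrite("pics/w6k.png",cv2.resize(im[150:180,265:305],None,fx=16,fy=16,interpolation=0))
E
```

```text
0.022 [0.5444 0.091  0.0513] [0.543  0.0912] 148
0 [0.5457 0.0909 0.0517] [0.5465 0.0907] 64
279 286 161 171
0.04 170 281 286 [0.5056 0.0996 0.04  ] 0.0383 167.38
0.04 166 280 286 [0.5012 0.0999 0.04  ] 0.0427 168.29
0.035 163 279 286 [0.4987 0.0999 0.035 ] 0.0452 168.94
0.03 161 279 286 [0.4972 0.1002 0.03  ] 0.0467 168.86
```

View pics/w6k.png

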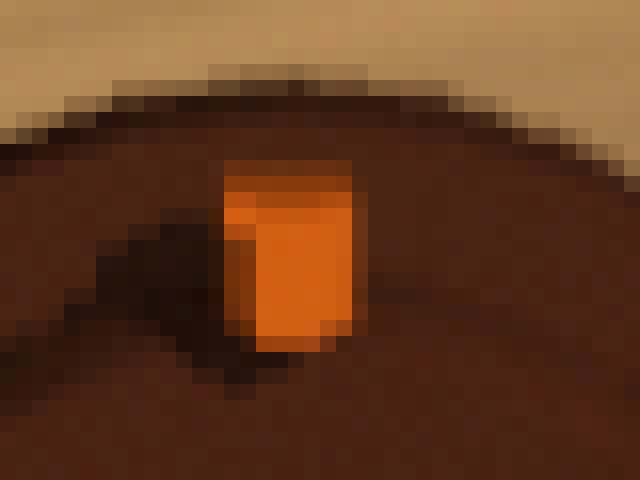

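>>> jog_arm:
  dp:
    - [0.0,-1.0,0]
    - [0.1,-2.8,-0.1]
    - [0.1,-4.6,-0.2]
    - [0.2,-6.4,-0.3]
    - [0.2,-8.0,-0.4]
  angular:
    - [0,0,0]
    - [0,0,0]
    - [0,0,0]
    - [0,0,0]
    - [0,0,0]
  claw: [44,44,44,44,44]

```text
t: 9.85
eef_pos: [0.4805, -0.1077, 0.2318]
tool_rot: [0.0, 0.097, 0.995, 0.0]
contact_force: [0.3, 0.1, -0.1]
gripper_width: 0.514
```

>>> jog_arm:
  dp:
    - [0,-1.8,0]
    - [0.1,-3.6,0]
    - [0.2,-5.4,0]
    - [0.2,-6.7,0]
    - [0.2,-7.4,0]
  angular:
    - [0,0,1]
    - [0,0,2]
    - [0,0,3]
    - [0,0,4]
    - [0,0,4.4]
  claw: [44,44,44,44,44]

```text
t: 10.35
eef_pos: [0.4398, -0.2891, 0.2318]
tool_rot: [0.0, 0.288, 0.958, -0.0]
contact_force: [-0.2, 0.1, -1.1]
gripper_width: 0.517
```

>>> jog_arm:
  dp:
    - [0,0,0]
    - [0,0,0]
    - [0,0,0]
    - [0,0,0]
    - [0,0,0]
  angular:
    - [0,0,0]
    - [0,0,0]
    - [0,0,0]
    - [0,0,0]
    - [0,0,0]
  claw: [44,44,44,44,44]

```text
t: 10.85
eef_pos: [0.4417, -0.2853, 0.2315]
tool_rot: [-0.0, 0.284, 0.959, 0.0]
contact_force: [0.6, 0.4, -0.2]
gripper_width: 0.518
```

```bash
python3 - <<'E'
from h import *
c=cam("wrist"); cv2.imwrite("pics/w7.png",c[0]); 
d=todp([.4414,-.2856,.231]);print(get_obs()['q'])
E
```

```text
TCP [ 0.4416 -0.2856  0.2315] tool yaw 147.0 dp units [ 0.   -0.01  0.02]
[-0.0042433   0.24965079  0.54864148  1.93862988 -0.15464537  0.99441708
  1.61006963]
```

View pics/w7.png

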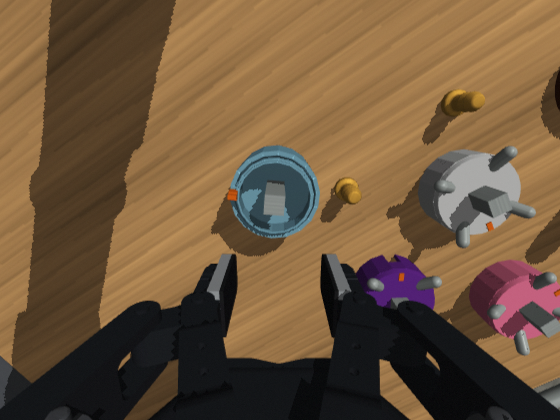

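```bash
python3 - <<'E'
from h import *
c=cam("wrist"); crop(c,215,135,120,110,6,"pics/w8.png")
E
```

```text
(no output)
```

View pics/w8.png

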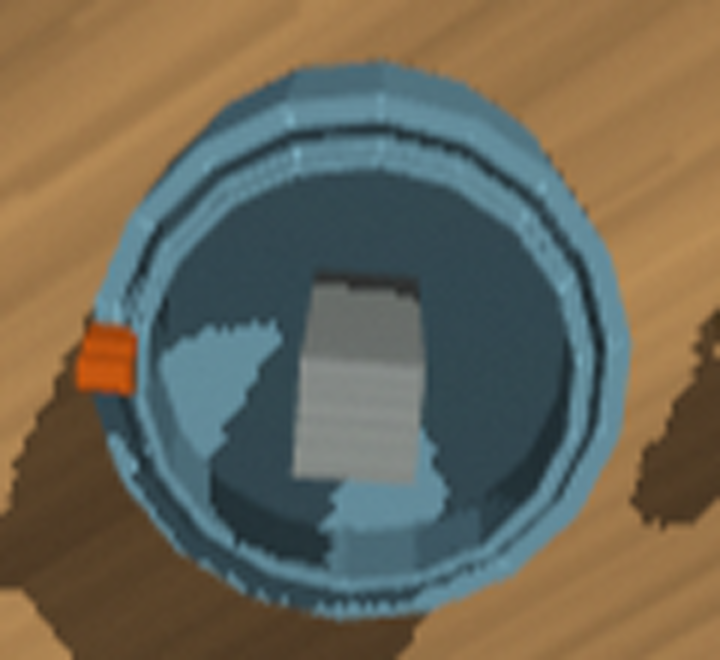

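```bash
python3 - <<'E'
from h import *
c=cam("wrist")
m,y=quad(c,[(302,355),(423,364),(416,485),(293,477)],215,135,6,.096)
todp([m[0],m[1],.062])
k=onz(c,215+107/6,135+374/6,.08); d=k-m; print(k,np.hypot(*d[:2]),np.degrees(np.arctan2(d[1],d[0])))
E
```

```text
centre [ 0.4435 -0.2912  0.096 ] sides [19.4 20.4 20.1 20.6] yaw mod90 52.96 [52.6 54.1 53.  52.1]
TCP [ 0.4414 -0.286   0.2316] tool yaw 146.95 dp units [-0.18 -0.13  6.78]
[ 0.41782528 -0.3250166   0.08      ] 0.042459844398367065 -127.26234577152879
```

>>> jog_arm:
  dp:
    - [-0.18,-0.13,0.4]
    - [-0.18,-0.13,1.2]
    - [-0.18,-0.13,2.2]
    - [-0.18,-0.13,3.1]
    - [-0.18,-0.13,3.8]
  angular:
    - [0,0,0.8]
    - [0,0,0.8]
    - [0,0,0.8]
    - [0,0,0.8]
    - [0,0,0.8]
  claw: [44,44,44,44,44]

```text
t: 11.5
eef_pos: [0.4429, -0.2912, 0.1353]
tool_rot: [-0.001, 0.318, 0.948, 0.0]
contact_force: [0.3, -0.3, 0.7]
gripper_width: 0.512
```

>>> jog_arm:
  dp:
    - [0,0,0.7]
    - [0,0,1.5]
    - [0,0,2.2]
    - [0,0,2.7]
    - [0,0,2.95]
  angular:
    - [0,0,0]
    - [0,0,0]
    - [0,0,0]
    - [0,0,0]
    - [0,0,0]
  claw: [44,44,44,44,44]

```text
t: 12.0
eef_pos: [0.4429, -0.2913, 0.0618]
tool_rot: [-0.001, 0.318, 0.948, 0.0]
contact_force: [0.0, -0.5, 0.3]
gripper_width: 0.517
```

>>> jog_arm:
  dp:
    - [0,0,0]
    - [0,0,0]
    - [0,0,0]
    - [0,0,0]
    - [0,0,0]
  angular:
    - [0,0,0]
    - [0,0,0]
    - [0,0,0]
    - [0,0,0]
    - [0,0,0]
  claw: [40,34,26,18,12]

```text
t: 12.5
eef_pos: [0.4439, -0.2919, 0.0636]
tool_rot: [0.001, 0.318, 0.948, 0.0]
contact_force: [-0.4, 0.9, 5.4]
gripper_width: 0.222
```

>>> jog_arm:
  dp:
    - [0,0,0]
    - [0,0,0]
    - [0,0,0]
    - [0,0,0]
    - [0,0,0]
  angular:
    - [0,0,0]
    - [0,0,0]
    - [0,0,0]
    - [0,0,0]
    - [0,0,0]
  claw: [12,12,12,12,12]

```text
t: 13.0
eef_pos: [0.4439, -0.2918, 0.0636]
tool_rot: [0.001, 0.318, 0.948, 0.0]
contact_force: [-0.4, 1.7, 6.5]
gripper_width: 0.227
```

```bash
python3 - <<'E'
from h import *
c=cam("wrist"); cv2.imwrite("pics/w9.png",c[0]); todp([.4435,-.2912,.062])
E
```

```text
TCP [ 0.4439 -0.2919  0.0636] tool yaw 142.9 dp units [0.03 0.01 0.07]
```

View pics/w9.png

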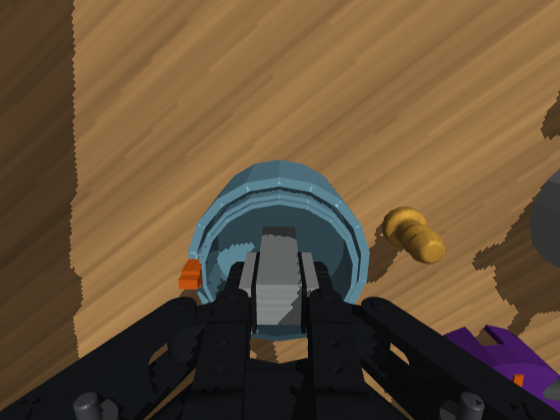

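>>> jog_arm:
  dp:
    - [0,0,-0.2]
    - [0,0,-0.7]
    - [0,0,-1.6]
    - [0,0,-2.8]
    - [0,0,-4.0]
  angular:
    - [0,0,0]
    - [0,0,0]
    - [0,0,0]
    - [0,0,0]
    - [0,0,0]
  claw: [12,12,12,12,12]

```text
t: 13.55
eef_pos: [0.4425, -0.2914, 0.1641]
tool_rot: [-0.001, 0.318, 0.948, -0.0]
contact_force: [0.6, 1.1, -2.1]
gripper_width: 0.228
```

>>> jog_arm:
  dp:
    - [0.2,0.5,-0.1]
    - [0.8,2.0,-0.1]
    - [1.5,3.7,-0.1]
    - [2.2,5.5,-0.1]
    - [3.0,7.3,-0.1]
  angular:
    - [0,0,0]
    - [0,0,0]
    - [0,0,0]
    - [0,0,0]
    - [0,0,0]
  claw: [12,12,12,12,12]

```text
t: 14.05
eef_pos: [0.4937, -0.0993, 0.1661]
tool_rot: [0.0, 0.319, 0.948, 0.0]
contact_force: [1.4, -1.2, -3.0]
gripper_width: 0.227
```

>>> jog_arm:
  dp:
    - [0.7,1.7,0]
    - [1.4,3.4,0]
    - [2.1,5.1,0]
    - [2.7,6.6,0]
    - [3.0,7.3,0]
  angular:
    - [0,0,1.0]
    - [0,0,2.4]
    - [0,0,3.8]
    - [0,0,5.2]
    - [0,0,6.4]
  claw: [12,12,12,12,12]

```text
t: 14.55
eef_pos: [0.5441, 0.0951, 0.1658]
tool_rot: [-0.0, 0.567, 0.824, 0.001]
contact_force: [-0.1, -0.3, -2.5]
gripper_width: 0.229
```

>>> jog_arm:
  dp:
    - [0,0,0]
    - [0,0,0]
    - [0,0,0]
    - [0,0,0]
    - [0,0,0]
  angular:
    - [0,0,1.5]
    - [0,0,3.0]
    - [0,0,4.5]
    - [0,0,5.8]
    - [0,0,6.48]
  claw: [12,12,12,12,12]

```text
t: 15.05
eef_pos: [0.5434, 0.0901, 0.1658]
tool_rot: [-0.0, 0.776, 0.631, -0.0]
contact_force: [0.5, 0.1, -2.9]
gripper_width: 0.225
```

>>> jog_arm:
  dp:
    - [0,0,0]
    - [0,0,0]
    - [0,0,0]
    - [0,0,0]
    - [0,0,0]
  angular:
    - [0,0,0]
    - [0,0,0]
    - [0,0,0]
    - [0,0,0]
    - [0,0,0]
  claw: [12,12,12,12,12]

```text
t: 15.55
eef_pos: [0.5438, 0.09, 0.1654]
tool_rot: [-0.0, 0.774, 0.633, 0.0]
contact_force: [-0.4, -0.7, -2.5]
gripper_width: 0.227
```

```bash
python3 - <<'E'
from h import *
todp([.5448,.0913,.0855])
c=cam("wrist"); cv2.imwrite("pics/w10.png",c[0]); c=cam("side"); crop(c,215,130,140,120,5,"pics/s10.png"); c=cam("top"); crop(c,215,150,110,90,5,"pics/t10.png"); print(get_obs()['contact_force'],get_obs()['torque'])
E
```

```text
TCP [0.5438 0.09   0.1654] tool yaw 78.51 dp units [0.06 0.03 3.19]
[ 0.97464799  0.67483653 -3.15204729] [-0.01994129  0.0656683  -0.00033317]
```

View pics/w10.png

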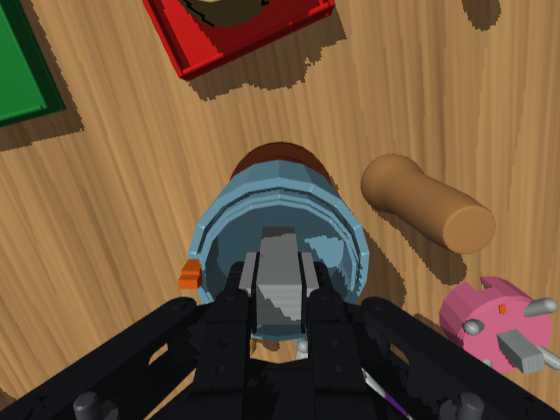

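View pics/s10.png

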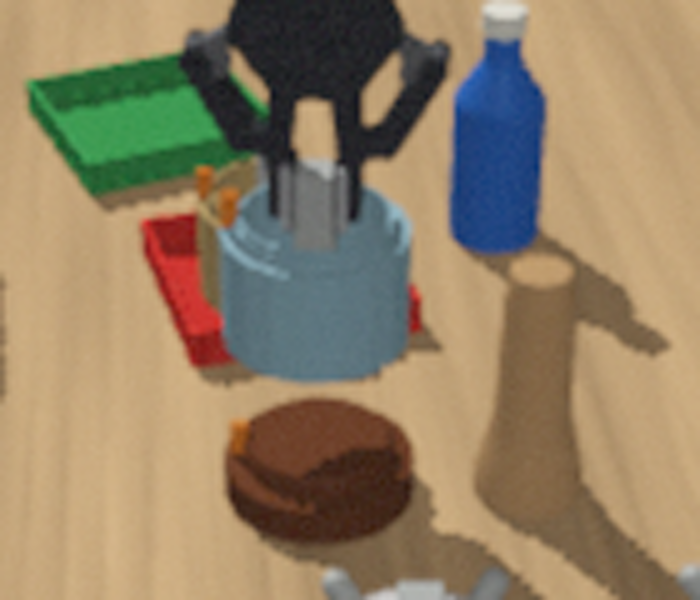

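View pics/t10.png

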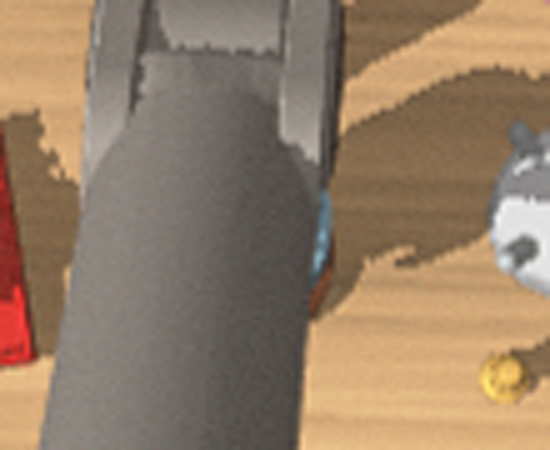

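>>> jog_arm:
  dp:
    - [0.05,0.03,0.4]
    - [0.05,0.03,1.0]
    - [0.05,0.03,1.6]
    - [0.05,0.03,2.0]
    - [0.05,0.03,2.2]
  angular:
    - [0,0,0]
    - [0,0,0]
    - [0,0,0]
    - [0,0,0]
    - [0,0,0]
  claw: [12,12,12,12,12]

```text
t: 16.2
eef_pos: [0.5437, 0.0908, 0.1084]
tool_rot: [-0.0, 0.774, 0.633, -0.001]
contact_force: [-0.3, -0.0, -2.6]
gripper_width: 0.231
```

```bash
python3 - <<'E'
from h import *
todp([.5448,.0913,.0856])
c=cam("side"); crop(c,225,160,110,90,7,"pics/s11.png")
c=cam("wrist"); crop(c,170,120,220,160,3.5,"pics/w11.png"); 
E
```

```text
TCP [0.5437 0.0908 0.1084] tool yaw 78.49 dp units [0.03 0.04 0.91]
```

View pics/s11.png

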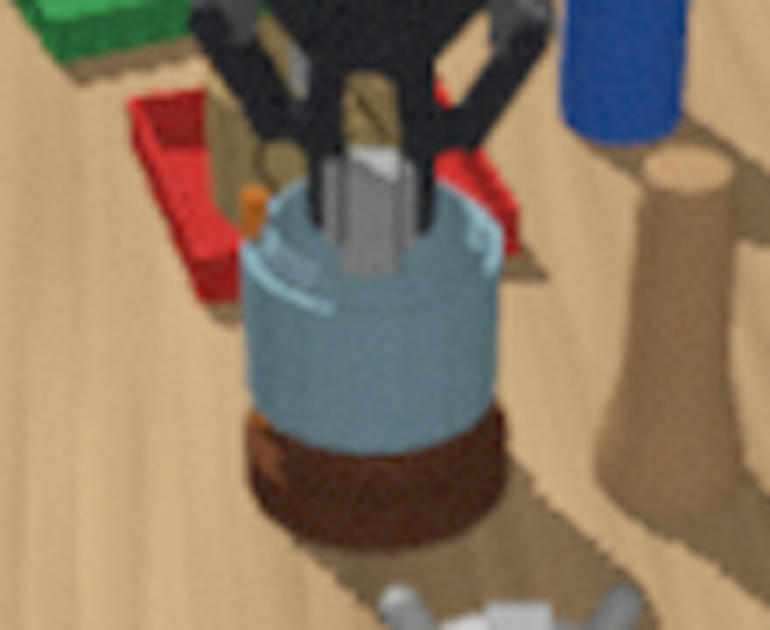

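View pics/w11.png

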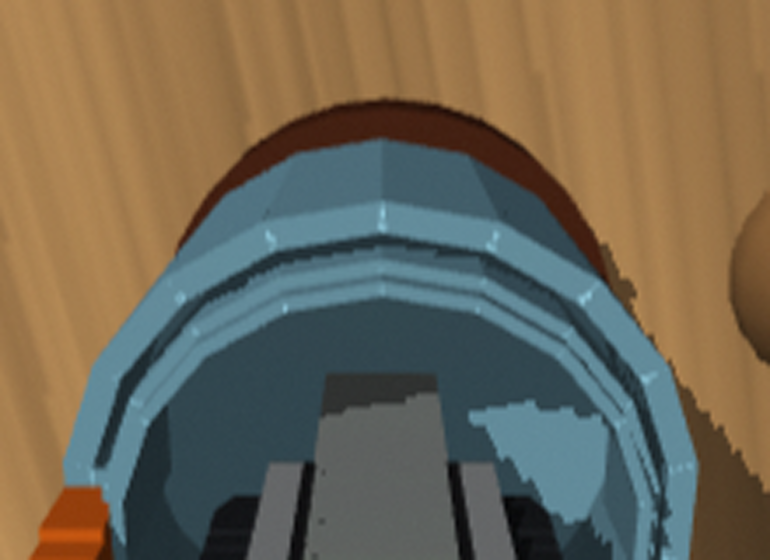

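```bash
python3 - <<'E'
from h import *
from scipy.optimize import least_squares
c=cam("wrist"); im=c[0]; h,s,v=cv2.split(cv2.cvtColor(im,cv2.COLOR_BGR2HSV))
def subcol(row,mask): pass
br=((h<13)&(s>150)&(v<110)).astype(np.uint8)
cs,_=cv2.findContours(br,0,1)
for q in sorted(cs,key=cv2.contourArea)[-4:]: print(cv2.contourArea(q),cv2.boundingRect(q))
q=[q for q in cs if abs(cv2.boundingRect(q)[0]-222)<15 and cv2.contourArea(q)>200][0][:,0,:]
# outer arc: for each column the topmost point
xs=np.arange(q[:,0].min()+1,q[:,0].max()); top=np.array([[x,np.nonzero(br[120:260,x])[0].min()+120-.5] for x in xs])
for z in(0,.022):
    P=np.array([onz(c,u,w,z)[:2] for u,w in top])
    f=least_squares(lambda x:np.hypot(P[:,0]-x[0],P[:,1]-x[1])-.052,[.545,.092],loss='soft_l1',f_scale=.0007); print(z,f.x.round(4))
    for sel in (top[:,1]<165,top[:,1]>170):
        Q=P[sel]; f=least_squares(lambda x:np.hypot(Q[:,0]-x[0],Q[:,1]-x[1])-.052,[.545,.092],loss='soft_l1',f_scale=.0007); print("  ",sel.sum(),f.x.round(4))
# bowl rim outer edge left/right
hb=((h>90)&(h<110)&(s>40)).astype(np.uint8)
for r in (190,200,210,220):
    x=np.nonzero(hb[r,180:380])[0]+180; 
    print(r,x.min(),x.max(),(x.min()+x.max())/2)
print(proj(c,[.5437,.0908,.108]), c[1][0,2])
E
```

```text
36.5 (197, 269, 5, 18)
842.5 (126, 0, 42, 64)
962.5 (220, 148, 123, 51)
4215.0 (154, 0, 170, 75)
0 [0.5445 0.0904]
   84 [0.5443 0.0904]
   28 [0.545  0.0918]
0.022 [0.5447 0.0921]
   84 [0.5447 0.0923]
   28 [0.5446 0.0904]
190 222 334 278.0
200 215 342 278.5
210 207 349 278.0
220 200 356 278.0
[278.60129173 267.24985427] 278.4147642896508
```

>>> jog_arm:
  dp:
    - [0.02,0.04,0.05]
    - [0.02,0.04,0.1]
    - [0.02,0.04,0.2]
    - [0.02,0.04,0.3]
    - [0.02,0.04,0.4]
  angular:
    - [0,0,0]
    - [0,0,0]
    - [0,0,0]
    - [0,0,0]
    - [0,0,0]
  claw: [12,12,12,12,12]

```text
t: 16.85
eef_pos: [0.5458, 0.0915, 0.1001]
tool_rot: [-0.0, 0.774, 0.633, 0.0]
contact_force: [0.6, -0.2, -1.7]
gripper_width: 0.227
```

>>> jog_arm:
  dp:
    - [0,0,0.08]
    - [0,0,0.16]
    - [0,0,0.24]
    - [0,0,0.32]
    - [0,0,0.38]
  angular:
    - [0,0,0]
    - [0,0,0]
    - [0,0,0]
    - [0,0,0]
    - [0,0,0]
  claw: [12,12,12,12,12]

```text
t: 17.35
eef_pos: [0.5458, 0.0914, 0.0906]
tool_rot: [-0.0, 0.774, 0.633, -0.0]
contact_force: [-1.0, -0.3, -2.8]
gripper_width: 0.224
```

>>> jog_arm:
  dp:
    - [0,0,0.05]
    - [0,0,0.1]
    - [0,0,0.14]
    - [0,0,0.17]
    - [0,0,0.19]
  angular:
    - [0,0,0]
    - [0,0,0]
    - [0,0,0]
    - [0,0,0]
    - [0,0,0]
  claw: [12,12,12,12,12]

```text
t: 17.85
eef_pos: [0.5458, 0.0914, 0.086]
tool_rot: [-0.0, 0.774, 0.633, 0.0]
contact_force: [-0.6, 0.4, -2.8]
gripper_width: 0.226
```

>>> jog_arm:
  dp:
    - [0,0,0.02]
    - [0,0,0.04]
    - [0,0,0.04]
    - [0,0,0.04]
    - [0,0,0.04]
  angular:
    - [0,0,0]
    - [0,0,0]
    - [0,0,0]
    - [0,0,0]
    - [0,0,0]
  claw: [12,12,12,12,12]

```text
t: 18.35
eef_pos: [0.5459, 0.0915, 0.0857]
tool_rot: [-0.0, 0.774, 0.633, 0.0]
contact_force: [-2.8, 0.0, 5.5]
gripper_width: 0.225
```

>>> jog_arm:
  dp:
    - [0,0,-0.02]
    - [0,0,-0.02]
    - [0,0,-0.02]
    - [0,0,-0.02]
    - [0,0,-0.02]
  angular:
    - [0,0,0]
    - [0,0,0]
    - [0,0,0]
    - [0,0,0]
    - [0,0,0]
  claw: [20,26,32,38,44]

```text
t: 18.85
eef_pos: [0.5459, 0.0914, 0.0856]
tool_rot: [0.0, 0.774, 0.633, 0.0]
contact_force: [-0.2, -0.5, -0.6]
gripper_width: 0.52
```

>>> jog_arm:
  dp:
    - [0,0,-0.4]
    - [0,0,-1.2]
    - [0,0,-2.6]
    - [0,0,-4.2]
    - [0,0,-5.6]
  angular:
    - [0,0,0]
    - [0,0,0]
    - [0,0,0]
    - [0,0,0]
    - [0,0,0]
  claw: [44,44,44,44,44]

```text
t: 19.35
eef_pos: [0.546, 0.091, 0.228]
tool_rot: [0.0, 0.775, 0.632, 0.0]
contact_force: [0.6, 0.8, 0.3]
gripper_width: 0.519
```

>>> jog_arm:
  dp:
    - [0,0,-0.3]
    - [0,0,-0.4]
    - [0,0,-0.4]
    - [0,0,-0.4]
    - [0,0,-0.4]
  angular:
    - [0,0,0]
    - [0,0,0]
    - [0,0,0]
    - [0,0,0]
    - [0,0,0]
  claw: [44,44,44,44,44]

```text
t: 19.85
eef_pos: [0.5451, 0.0913, 0.2343]
tool_rot: [-0.0, 0.774, 0.633, -0.001]
contact_force: [0.6, 0.4, -0.2]
gripper_width: 0.513
```

```bash
python3 - <<'E'
from h import *
todp([.5764,-.1015,.24])
c=cam("wrist"); cv2.imwrite("pics/w12raw.png",c[0]); crop(c,210,130,140,120,5,"pics/w12.png");c=cam("side"); crop(c,225,160,110,90,6,"pics/s12.png"); print(get_obs()['q'])
E
```

```text
TCP [0.5451 0.0913 0.2343] tool yaw 78.5 dp units [-7.31  2.76 -0.22]
[-0.86509271  0.32981744  0.73647063  1.88199203 -0.25617806  1.02767429
 -0.22211937]
```

View pics/w12.png

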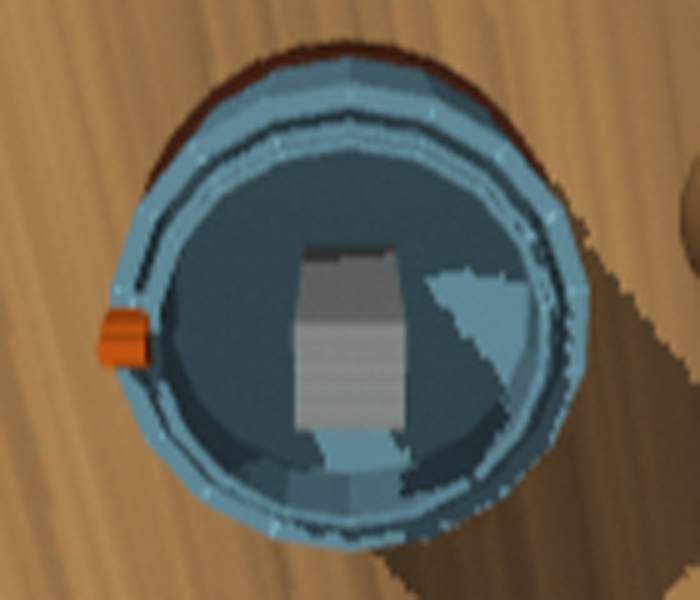

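View pics/s12.png

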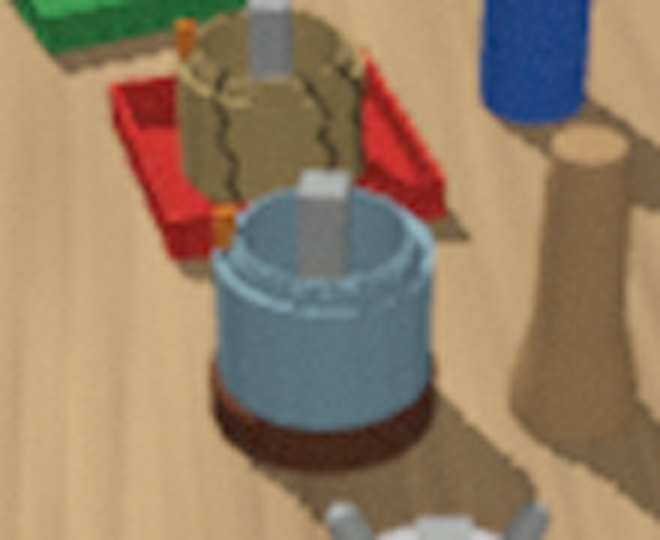

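>>> jog_arm:
  dp:
    - [-1.0,0.4,0]
    - [-2.7,1.0,0]
    - [-4.5,1.7,0]
    - [-6.2,2.35,0]
    - [-7.3,2.75,0]
  angular:
    - [0,0,1]
    - [0,0,2.4]
    - [0,0,3.8]
    - [0,0,5.2]
    - [0,0,6.6]
  claw: [44,44,44,44,44]

```text
t: 20.45
eef_pos: [0.5765, -0.1052, 0.2355]
tool_rot: [0.001, 0.924, 0.383, -0.0]
contact_force: [-0.5, 0.7, -0.7]
gripper_width: 0.513
```

>>> jog_arm:
  dp:
    - [0,0,0]
    - [0,0,0]
    - [0,0,0]
    - [0,0,0]
    - [0,0,0]
  angular:
    - [0,0,1.5]
    - [0,0,3]
    - [0,0,4.5]
    - [0,0,6]
    - [0,0,7.5]
  claw: [44,44,44,44,44]

```text
t: 20.95
eef_pos: [0.5766, -0.1011, 0.2351]
tool_rot: [0.0, 0.998, 0.067, -0.0]
contact_force: [-1.1, -0.7, -0.7]
gripper_width: 0.516
```

>>> jog_arm:
  dp:
    - [0,0,0]
    - [0,0,0]
    - [0,0,0]
    - [0,0,0]
    - [0,0,0]
  angular:
    - [0,0,1.3]
    - [0,0,2.3]
    - [0,0,2.7]
    - [0,0,2.7]
    - [0,0,2.7]
  claw: [44,44,44,44,44]

```text
t: 21.45
eef_pos: [0.5768, -0.1012, 0.2354]
tool_rot: [0.0, 0.999, -0.047, -0.0]
contact_force: [-1.0, 0.1, 0.5]
gripper_width: 0.516
```

```bash
python3 - <<'E'
from h import *
todp([.5764,-.1015,.053])
c=cam("wrist"); cv2.imwrite("pics/w13raw.png",c[0]); print(get_obs()['q'])
E
```

```text
TCP [ 0.5768 -0.1012  0.2354] tool yaw -5.4 dp units [-0.01  0.01  7.3 ]
[-0.72091101  0.5452578   1.12103149  1.81898507 -0.54325042  1.12804177
 -1.07625318]
```

View pics/w13raw.png

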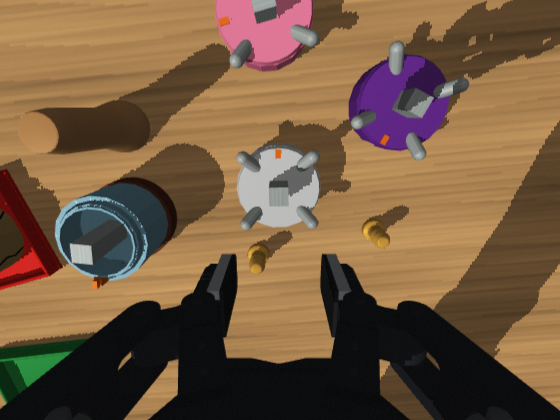

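```bash
python3 - <<'E'
from h import *
c=cam("wrist"); crop(c,225,135,110,110,6,"pics/w13.png")
E
```

```text
(no output)
```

View pics/w13.png

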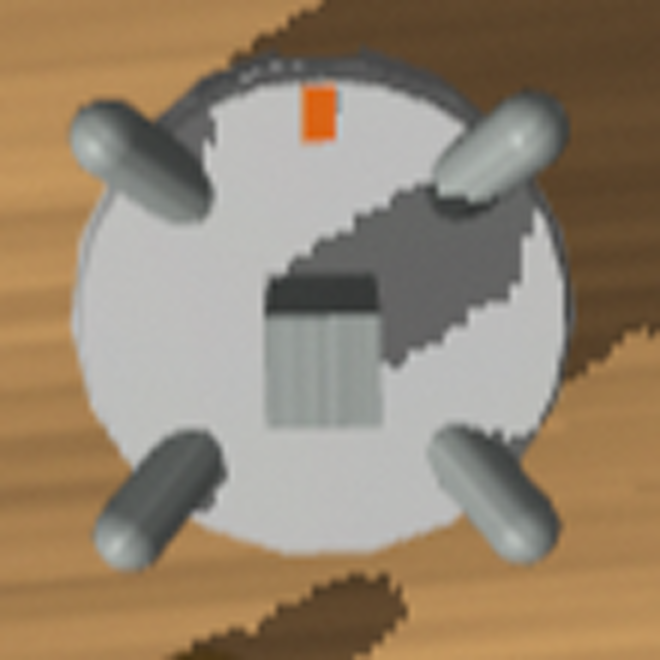

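```bash
cat >> h.py <<'E'
class S: pass
E
python3 - <<'E'
from h import *
# sound bowl home post from w12 image, camera pose reconstructed relative to tool now
p,R=tool(); c=cam("wrist"); Cw=-c[2].T@c[3]; off=R.T@(Cw-p); Rct=c[2]@R
yaw=np.radians(78.5); R0=np.array([[np.cos(yaw),np.sin(yaw),0],[np.sin(yaw),-np.cos(yaw),0],[0,0,-1]]); p0=np.array([.5451,.0913,.2343])
Rc=Rct@R0.T; t=-Rc@(p0+R0@off); cc=(None,c[1],Rc,t)
quad(cc,[(293,320),(406,320),(406,431),(293,431)],210,130,5,.118)
k=onz(cc,210+126/5,130+345/5,.100); print(k)
E
```

```text
centre [0.5452 0.0909 0.118 ] sides [20.1 20.9 20.6 20.9] yaw mod90 78.54 [78.5 79.2 78.5 77.9]
[0.50372926 0.09979235 0.1       ]
```

```bash
python3 - <<'E'
from h import *
c=cam("wrist")
m,y=quad(c,[(265,313),(382,313),(382,429),(266,427)],225,135,6,.080)
todp([m[0],m[1],.053])
k=onz(c,225+319.5/6,135+114/6,.046); d=k-m; print(k,np.hypot(*d[:2]),np.degrees(np.arctan2(d[1],d[0])))
E
```

```text
centre [ 0.5739 -0.1002  0.08  ] sides [19.9 20.6 20.1 20.2] yaw mod90 84.43 [84.6 85.1 83.5 84.5]
TCP [ 0.5768 -0.1012  0.2356] tool yaw -5.46 dp units [-0.12 -0.03  7.3 ]
[ 0.61286558 -0.10350988  0.046     ] 0.0391369613388589 -4.908156345559803
```

>>> jog_arm:
  dp:
    - [-0.12,-0.03,0.5]
    - [-0.12,-0.03,1.4]
    - [-0.12,-0.03,2.5]
    - [-0.12,-0.03,3.4]
    - [-0.12,-0.03,4.0]
  angular:
    - [0,0,0]
    - [0,0,0]
    - [0,0,0]
    - [0,0,0]
    - [0,0,0]
  claw: [44,44,44,44,44]

```text
t: 22.15
eef_pos: [0.5726, -0.0997, 0.1332]
tool_rot: [-0.0, 0.999, -0.048, -0.001]
contact_force: [-0.8, 0.2, -0.5]
gripper_width: 0.514
```

>>> jog_arm:
  dp:
    - [0,0,0.8]
    - [0,0,1.7]
    - [0,0,2.5]
    - [0,0,3.0]
    - [0,0,3.25]
  angular:
    - [0,0,0]
    - [0,0,0]
    - [0,0,0]
    - [0,0,0]
    - [0,0,0]
  claw: [44,44,44,44,44]

```text
t: 22.65
eef_pos: [0.5733, -0.1001, 0.0532]
tool_rot: [0.0, 0.999, -0.048, -0.001]
contact_force: [-0.3, 0.7, -0.3]
gripper_width: 0.519
```

>>> jog_arm:
  dp:
    - [0,0,0]
    - [0,0,0]
    - [0,0,0]
    - [0,0,0]
    - [0,0,0]
  angular:
    - [0,0,0]
    - [0,0,0]
    - [0,0,0]
    - [0,0,0]
    - [0,0,0]
  claw: [40,34,26,18,12]

```text
t: 23.15
eef_pos: [0.5745, -0.1003, 0.0552]
tool_rot: [-0.0, 0.999, -0.048, 0.001]
contact_force: [-0.3, -0.3, 5.8]
gripper_width: 0.223
```

>>> jog_arm:
  dp:
    - [0,0,0]
    - [0,0,0]
    - [0,0,0]
    - [0,0,0]
    - [0,0,0]
  angular:
    - [0,0,0]
    - [0,0,0]
    - [0,0,0]
    - [0,0,0]
    - [0,0,0]
  claw: [12,12,12,12,12]

```text
t: 23.65
eef_pos: [0.5745, -0.1003, 0.0552]
tool_rot: [-0.0, 0.999, -0.048, 0.001]
contact_force: [-1.2, -0.8, 6.5]
gripper_width: 0.227
```

```bash
python3 - <<'E'
from h import *
c=cam("wrist"); cv2.imwrite("pics/w14.png",c[0]); todp([.5739,-.1002,.053])
E
```

```text
TCP [ 0.5745 -0.1003  0.0552] tool yaw -5.51 dp units [-0.03 -0.    0.09]
```

View pics/w14.png

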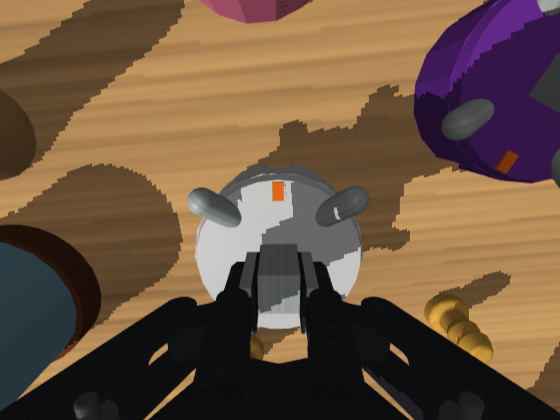

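>>> jog_arm:
  dp:
    - [0,0,-0.2]
    - [0,0,-0.8]
    - [0,0,-2.0]
    - [0,0,-3.6]
    - [0,0,-5.4]
  angular:
    - [0,0,0]
    - [0,0,0]
    - [0,0,0]
    - [0,0,0]
    - [0,0,0]
  claw: [12,12,12,12,12]

```text
t: 24.2
eef_pos: [0.5728, -0.0999, 0.1906]
tool_rot: [0.0, 0.999, -0.048, -0.001]
contact_force: [1.1, -0.2, -2.8]
gripper_width: 0.22
```

>>> jog_arm:
  dp:
    - [0,0,-0.2]
    - [0,0,-0.2]
    - [0,0,-0.2]
    - [0,0,-0.2]
    - [0,0,-0.2]
  angular:
    - [0,0,-1.0]
    - [0,0,-2.5]
    - [0,0,-4]
    - [0,0,-5.5]
    - [0,0,-7]
  claw: [12,12,12,12,12]

```text
t: 24.7
eef_pos: [0.5734, -0.1002, 0.195]
tool_rot: [0.0, 0.966, 0.257, -0.0]
contact_force: [-0.0, 0.2, -2.3]
gripper_width: 0.225
```

>>> jog_arm:
  dp:
    - [0,0,0]
    - [0,0,0]
    - [0,0,0]
    - [0,0,0]
    - [0,0,0]
  angular:
    - [0,0,-1.5]
    - [0,0,-3]
    - [0,0,-4.5]
    - [0,0,-6]
    - [0,0,-7]
  claw: [12,12,12,12,12]

```text
t: 25.2
eef_pos: [0.5734, -0.1005, 0.195]
tool_rot: [0.0, 0.845, 0.535, -0.0]
contact_force: [0.2, 0.2, -3.7]
gripper_width: 0.222
```

```bash
python3 - <<'E'
from h import *
todp([.5455,.0911,.19]); print(get_obs()['q'],get_obs()['contact_force'])
E
```

```text
TCP [ 0.5734 -0.1005  0.195 ] tool yaw 64.74 dp units [ 6.45 -4.28  0.2 ]
[-0.50015724  0.44534565  0.75152182  1.85749639 -0.36174726  0.97994725
 -0.03266365] [ 0.2259748   0.20020814 -3.71077938]
```

>>> jog_arm:
  dp:
    - [0.6,-0.4,0]
    - [2.0,-1.35,0]
    - [3.6,-2.4,0]
    - [5.2,-3.45,0]
    - [6.45,-4.28,0]
  angular:
    - [0,0,-1]
    - [0,0,-2.5]
    - [0,0,-4]
    - [0,0,-5.5]
    - [0,0,-7]
  claw: [12,12,12,12,12]

```text
t: 25.7
eef_pos: [0.5458, 0.0942, 0.1949]
tool_rot: [-0.0, 0.644, 0.765, 0.0]
contact_force: [0.6, 0.7, -2.7]
gripper_width: 0.224
```

>>> jog_arm:
  dp:
    - [0,0,0]
    - [0,0,0]
    - [0,0,0]
    - [0,0,0]
    - [0,0,0]
  angular:
    - [0,0,-1.5]
    - [0,0,-3]
    - [0,0,-4.5]
    - [0,0,-6]
    - [0,0,-7]
  claw: [12,12,12,12,12]

```text
t: 26.2
eef_pos: [0.5465, 0.0908, 0.1949]
tool_rot: [0.0, 0.385, 0.923, -0.0]
contact_force: [0.5, -0.1, -3.1]
gripper_width: 0.222
```

>>> jog_arm:
  dp:
    - [0,0,0]
    - [0,0,0]
    - [0,0,0]
    - [0,0,0]
    - [0,0,0]
  angular:
    - [0,0,-1.5]
    - [0,0,-3]
    - [0,0,-4.5]
    - [0,0,-6]
    - [0,0,-6.75]
  claw: [12,12,12,12,12]

```text
t: 26.7
eef_pos: [0.5465, 0.0906, 0.1948]
tool_rot: [0.0, 0.101, 0.995, -0.0]
contact_force: [0.1, -0.5, -2.5]
gripper_width: 0.222
```

>>> jog_arm:
  dp:
    - [0,0,0]
    - [0,0,0]
    - [0,0,0]
    - [0,0,0]
    - [0,0,0]
  angular:
    - [0,0,0]
    - [0,0,0]
    - [0,0,0]
    - [0,0,0]
    - [0,0,0]
  claw: [12,12,12,12,12]

```text
t: 27.2
eef_pos: [0.5467, 0.0915, 0.1943]
tool_rot: [-0.0, 0.103, 0.995, -0.0]
contact_force: [-0.2, -1.6, -2.4]
gripper_width: 0.226
```

```bash
python3 - <<'E'
from h import *
todp([.5455,.0911,.1392]); print(get_obs()['q'],get_obs()['contact_force'])
c=cam("wrist"); cv2.imwrite("pics/w15.png",c[0]);c=cam("side"); crop(c,215,110,130,130,5,"pics/s15.png")
E
```

```text
TCP [0.5467 0.0915 0.1943] tool yaw 168.23 dp units [ 0.04 -0.03  2.2 ]
[-0.54087896  0.32712653  0.32452464  1.903186   -0.12791013  0.93125834
  1.20945401] [-0.24366576 -1.63573196 -2.40143516]
```

View pics/w15.png

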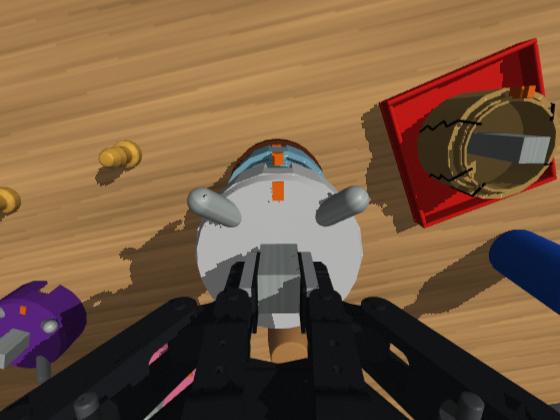

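View pics/s15.png

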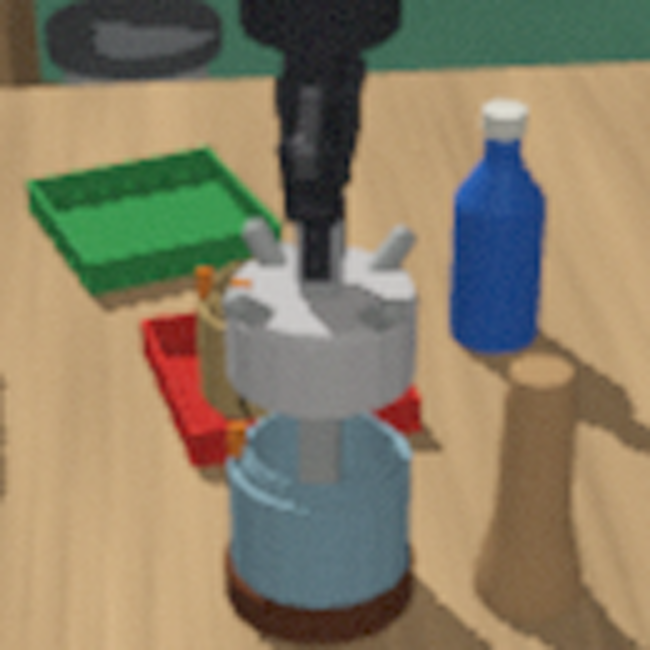

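>>> jog_arm:
  dp:
    - [0.04,-0.03,0.2]
    - [0.04,-0.03,0.5]
    - [0.04,-0.03,0.85]
    - [0.04,-0.03,1.1]
    - [0.04,-0.03,1.2]
  angular:
    - [0,0,-0.05]
    - [0,0,-0.05]
    - [0,0,-0.05]
    - [0,0,-0.05]
    - [0,0,-0.05]
  claw: [12,12,12,12,12]

```text
t: 27.8
eef_pos: [0.545, 0.0908, 0.1631]
tool_rot: [-0.001, 0.1, 0.995, -0.0]
contact_force: [-0.2, 0.0, -2.4]
gripper_width: 0.225
```

```bash
python3 - <<'E'
from h import *
todp([.5455,.0911,.1392])
c=cam("wrist"); crop(c,180,120,200,140,4,"pics/w16.png");c=cam("side"); crop(c,225,130,110,120,5,"pics/s16.png")
E
```

```text
TCP [0.545  0.0908 0.1631] tool yaw 168.5 dp units [-0.02  0.02  0.95]
```

View pics/w16.png

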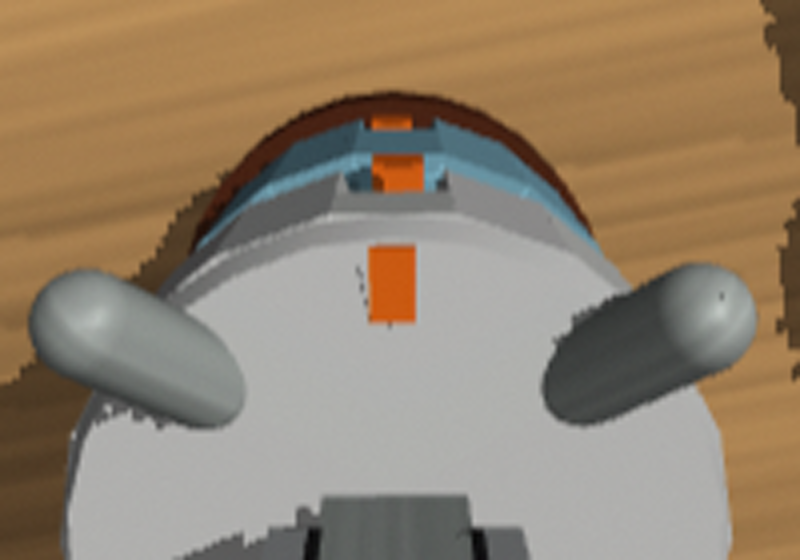

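View pics/s16.png

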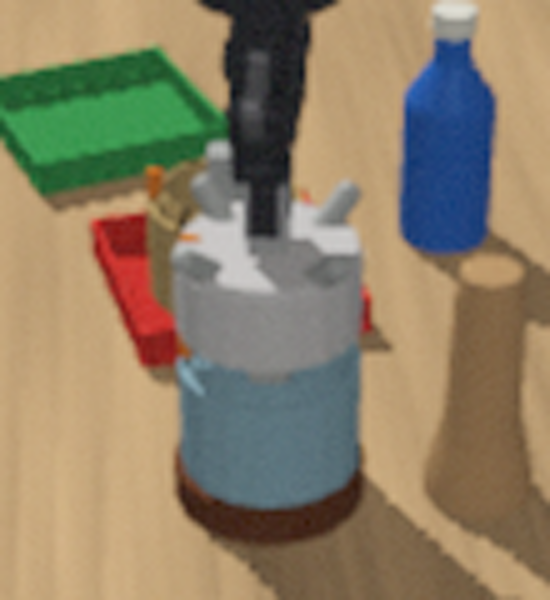

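>>> jog_arm:
  dp:
    - [0,0,0.08]
    - [0,0,0.2]
    - [0,0,0.32]
    - [0,0,0.44]
    - [0,0,0.55]
  angular:
    - [0,0,0]
    - [0,0,0]
    - [0,0,0]
    - [0,0,0]
    - [0,0,0]
  claw: [12,12,12,12,12]

```text
t: 28.4
eef_pos: [0.5456, 0.091, 0.1503]
tool_rot: [-0.0, 0.1, 0.995, 0.0]
contact_force: [0.0, 0.0, -2.5]
gripper_width: 0.225
```

>>> jog_arm:
  dp:
    - [0,0,0.07]
    - [0,0,0.14]
    - [0,0,0.21]
    - [0,0,0.27]
    - [0,0,0.31]
  angular:
    - [0,0,0]
    - [0,0,0]
    - [0,0,0]
    - [0,0,0]
    - [0,0,0]
  claw: [12,12,12,12,12]

```text
t: 28.9
eef_pos: [0.5456, 0.091, 0.1427]
tool_rot: [-0.0, 0.1, 0.995, 0.0]
contact_force: [-0.1, 0.1, -2.7]
gripper_width: 0.22
```

Free so far; 3.5 mm to go.

>>> jog_arm:
  dp:
    - [0,0,0.03]
    - [0,0,0.06]
    - [0,0,0.09]
    - [0,0,0.11]
    - [0,0,0.12]
  angular:
    - [0,0,0]
    - [0,0,0]
    - [0,0,0]
    - [0,0,0]
    - [0,0,0]
  claw: [12,12,12,12,12]

```text
t: 29.4
eef_pos: [0.5456, 0.0909, 0.1398]
tool_rot: [-0.0, 0.1, 0.995, 0.0]
contact_force: [-0.3, -0.6, -2.8]
gripper_width: 0.224
```

>>> jog_arm:
  dp:
    - [0,0,0.02]
    - [0,0,0.03]
    - [0,0,0.04]
    - [0,0,0.04]
    - [0,0,0.04]
  angular:
    - [0,0,0]
    - [0,0,0]
    - [0,0,0]
    - [0,0,0]
    - [0,0,0]
  claw: [12,12,12,12,12]

```text
t: 29.9
eef_pos: [0.5458, 0.091, 0.1391]
tool_rot: [0.0, 0.1, 0.995, 0.0]
contact_force: [-0.9, -0.1, 4.0]
gripper_width: 0.225
```

>>> jog_arm:
  dp:
    - [0,0,-0.02]
    - [0,0,-0.02]
    - [0,0,-0.02]
    - [0,0,-0.02]
    - [0,0,-0.02]
  angular:
    - [0,0,0]
    - [0,0,0]
    - [0,0,0]
    - [0,0,0]
    - [0,0,0]
  claw: [20,26,32,38,44]

```text
t: 30.4
eef_pos: [0.5457, 0.091, 0.1393]
tool_rot: [0.0, 0.1, 0.995, 0.0]
contact_force: [0.5, 0.8, 0.2]
gripper_width: 0.513
```

>>> jog_arm:
  dp:
    - [0,0,-0.4]
    - [0,0,-1.2]
    - [0,0,-2.4]
    - [0,0,-3.8]
    - [0,0,-5.0]
  angular:
    - [0,0,0]
    - [0,0,0]
    - [0,0,0]
    - [0,0,0]
    - [0,0,0]
  claw: [44,44,44,44,44]

```text
t: 30.9
eef_pos: [0.5458, 0.0908, 0.2668]
tool_rot: [0.001, 0.1, 0.995, 0.0]
contact_force: [-0.1, 0.1, 0.1]
gripper_width: 0.515
```

>>> jog_arm:
  dp:
    - [0,0,-0.5]
    - [0,0,-0.8]
    - [0,0,-0.8]
    - [0,0,-0.8]
    - [0,0,-0.8]
  angular:
    - [0,0,0]
    - [0,0,0]
    - [0,0,0]
    - [0,0,0]
    - [0,0,0]
  claw: [44,44,44,44,44]

```text
t: 31.4
eef_pos: [0.5449, 0.0909, 0.2829]
tool_rot: [-0.001, 0.1, 0.995, -0.001]
contact_force: [-0.1, 0.4, -0.5]
gripper_width: 0.516
```

```bash
python3 - <<'E'
from h import *
c=cam("wrist"); cv2.imwrite("pics/w17.png",c[0]);c=cam("side"); crop(c,200,120,200,150,4,"pics/s17.png"); print(get_obs()['eef_pos'])
E
```

```text
[0.54510247 0.09088181 0.28321254]
```

View pics/w17.png

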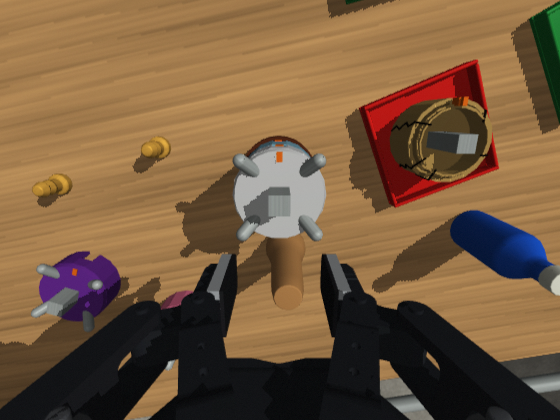

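View pics/s17.png

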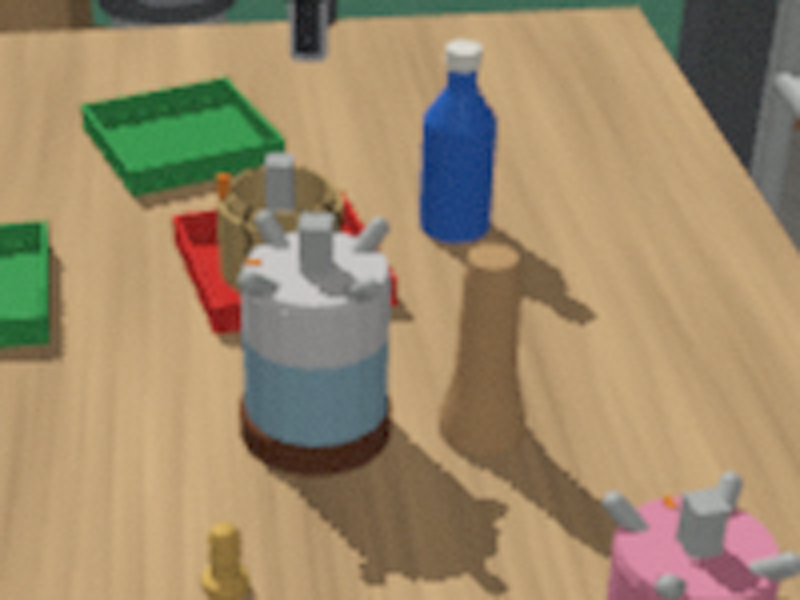

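The weight, bowl and cover stand as one level stack. The cover's mark (278,157) is above the bowl's key, the cracked bowl is upright in the red tray at (445,140), and the bystanders are where they were. Handing in.

```bash
python3 - <<'E'
from station import *
print(hand_in())
E
```

```text
the job is handed in; nothing more can be done
None
```

The job is done and handed in at about 31.5 s of the 72 s allowed, with the gripper clear of everything. No verdict was reported.

- **Cracked bowl:** it stands upright near the centre of the red tray. I lowered it until the wrist felt light contact, then let go.
- **Sound bowl:** it is on the weight with its notch over the key. It came down freely past the key and touched within about 0.1 mm of the home height. Its post was then about 1 mm from the weight's centre, with its yaw matching to within measurement error.
- **Cover:** it is on the sound bowl with its notch over that bowl's key. A close view just before the last descent showed the two lined up. It touched at the home height to within about 0.1 mm.
- **Last views:** the wrist and side views showed the stack level. The weight, liner and bottle looked unmoved in both. Nipple B and the purple look-alike were only in the wrist view and the pink one only in the side view; all three and nipple A looked in place too. I compared these by eye and did not measure them.

**Checks that disagreed:**
- **Wrist force:** it briefly read 86 N, below the 120 N limit, when the first descent onto the cracked bowl's post stopped hard. It read about 1 N at the next report. I took it for an overshoot in braking, not a contact, but did not confirm that. Later moves were slowed, and the readings given at the end of each stayed under 13 N.
- **Position estimates:** the cameras differed by 1 to 2 mm for the weight and first bowl, and by about 5 mm for the sound bowl between the first overhead estimate and the close view. I used the close wrist view.

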